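Change over the solder-wire feeder and set its brake

TASK

Change over the solder-wire feeder: slide every empty reel up off the grey steel feeder's spindles and put it in the shallow brown tray, and slide every full spool off the posts of the wooden rack and seat each one fully home on a feeder spindle of its own. When all that is done, fit the loose T-handle fully down onto the square shaft of the feeder's brake, and only then turn it clockwise as far as the stop. Leave the handle on the shaft, let go, and do not disturb the other things on the bench.

Things in the scene. Friction and masses are not known exactly. Their poses are not given: they have to be found in the camera images.
- spool_a: Full spool of solder wire (black flanges, grey winding): ring 60 mm in diameter, 42 mm tall, 26 mm round bore right through; 0.2 to 0.42 kg. Two or three such identical spools are present; an absent one reads None. Each starts on a post of the rack. Origin: centre of its underside; z is its axis, up.
- spool_b: Full spool of solder wire (black flanges, grey winding): ring 60 mm in diameter, 42 mm tall, 26 mm round bore right through; 0.2 to 0.42 kg. Two or three such identical spools are present; an absent one reads None. Each starts on a post of the rack. Origin: centre of its underside; z is its axis, up.
- spool_c: Full spool of solder wire (black flanges, grey winding): ring 60 mm in diameter, 42 mm tall, 26 mm round bore right through; 0.2 to 0.42 kg. Two or three such identical spools are present; an absent one reads None. Each starts on a post of the rack. Origin: centre of its underside; z is its axis, up.
- empty_a: Empty wire reel: black flanges on a bare slim core, otherwise the same size as a full spool (60 mm in diameter, 42 mm tall, 26 mm bore right through), 0.04 to 0.09 kg; treat its side as a plain cylinder. One or two are present, each on a spindle of the feeder at the start; an absent one reads None. Origin: centre of its underside; z is its axis, up.
- empty_b: Empty wire reel: black flanges on a bare slim core, otherwise the same size as a full spool (60 mm in diameter, 42 mm tall, 26 mm bore right through), 0.04 to 0.09 kg; treat its side as a plain cylinder. One or two are present, each on a spindle of the feeder at the start; an absent one reads None. Origin: centre of its underside; z is its axis, up.
- empty_c: Empty wire reel: black flanges on a bare slim core, otherwise the same size as a full spool (60 mm in diameter, 42 mm tall, 26 mm bore right through), 0.04 to 0.09 kg; treat its side as a plain cylinder. One or two are present, each on a spindle of the feeder at the start; an absent one reads None. Origin: centre of its underside; z is its axis, up.
- tray: Shallow open brown tray for empties, fixed, 160 mm (x) by 100 mm (y), walls 4 mm thick and 14 mm tall, floor 4 mm thick. Room for two reels side by side along x. Origin: centre of its underside, on the work surface.
- rack: Storage rack, fixed, left or right: plywood block 90 mm (x) by 276 (y), 20 thick, with three round wooden posts at y = -105, 0, +105 mm, x = 0. Each post is 20 mm in diameter and stands 48 mm above the block, the top 8 mm coned; its tip is 6 mm above a seated spool. Origin: centre of the block's underside, on the work surface.
- feeder: Wire feeder, fixed, left or right: grey steel base like the rack's block (90 x 276 x 20 mm) with three steel spindles sized and spaced like the rack's posts. On its +x side the dark brake block, 80 (x) by 90 by 40 mm tall, centred at x = 100 mm; a square brass shaft rises from its top. Wire guides at the -x edge are look only. Origin: underside, below the middle spindle.
- spindle0 (a point): Foot of a feeder spindle (the one at y = -105 mm), on its axis at the top face of the feeder's base, 20 mm above the work surface: the underside of a fully seated spool comes to this point.
- spindle1 (a point): Foot of a feeder spindle (the one at y = 0 mm), on its axis at the top face of the feeder's base, 20 mm above the work surface: the underside of a fully seated spool comes to this point.
- spindle2 (a point): Foot of a feeder spindle (the one at y = +105 mm), on its axis at the top face of the feeder's base, 20 mm above the work surface: the underside of a fully seated spool comes to this point.
- shaft_foot (a point): Foot of the brake's square shaft, on its axis at the top of the brake block, 40 mm above the work surface. The shaft is 20 x 20 mm and stands 24 mm above this point, the top 6 mm tapered. This frame turns with the shaft: x and y are square to its flat sides, z up. The underside of the fully seated T-handle comes to this point.
- brake (a joint): Turn of the square brake shaft, rad. Grows as the shaft turns clockwise seen from above; 0 is brake off, 1.4 is the stop, brake full on. Starts somewhere from 0 to 0.5. Light friction (0.08 N m), stays where it is left, no spring.
- t_handle: Black plastic T-handle, loose, 59 mm tall, 0.1 to 0.23 kg, standing upright on its hub. Hub 44 x 44 x 34 mm with a square bore 22.4 x 22.4 mm, 28 mm deep, open at the underside and square to the hub and bar. On top a crossbar 90 mm long (along x), 18 mm wide (y), 18 mm tall, its middle 50 mm above the underside. Origin: centre of its underside (mouth of the bore); z up.
- pliers: Bystander, loose: orange-handled pliers lying flat, 130 mm long. Origin at its underside. Leave it where it is.
- screwdriver: Bystander, loose: screwdriver lying flat, 160 mm. Origin at its underside. Leave it where it is.
- mug: Bystander, loose: white mug, 80 mm across, 90 mm tall. Origin at its underside. Leave it where it is.
- bottle: Bystander, loose: white plastic bottle, 60 mm across, 150 mm tall. Origin at its underside. Leave it where it is.
- holder: Bystander, loose: black open cell holder, 80 x 140 x 40 mm. Origin at its underside. Leave it where it is.
- red_case: Bystander, loose: red closed case, 50 x 120 x 45 mm. Origin at its underside. Leave it where it is.
There are look-alikes about, which are no part of the job. What is shaped like the spool_b but orange or purple is not meant.

How it is judged (in metres and radians):
On the way, in this order (a step that is already met when the one before it is completed fails the run):
1. every empty reel is on the floor of the tray and every full spool is seated on a spindle of the feeder (x of empty_a in the frame of tray between -0.075 and 0.075 m and y of empty_a in the frame of tray between -0.048 and 0.048 m and height (world z) of each of empty_a, empty_b, empty_c below 0.04 m and x of empty_b in the frame of tray between -0.075 and 0.075 m and y of empty_b in the frame of tray between -0.048 and 0.048 m and x of empty_c in the frame of tray between -0.075 and 0.075 m and y of empty_c in the frame of tray between -0.048 and 0.048 m and (distance between spool_a and spindle0 below 0.007 m or distance between spool_a and spindle1 below 0.007 m or distance between spool_a and spindle2 below 0.007 m) and angle between each of spool_a, spool_b, spool_c's own z axis and vertical below 0.12 rad and (distance between spool_b and spindle0 below 0.007 m or distance between spool_b and spindle1 below 0.007 m or distance between spool_b and spindle2 below 0.007 m) and (distance between spool_c and spindle0 below 0.007 m or distance between spool_c and spindle1 below 0.007 m or distance between spool_c and spindle2 below 0.007 m)), for 0.3 s.
2. the T-handle is fitted fully down on the square shaft, the brake not yet turned on (distance between t_handle and shaft_foot below 0.006 m and angle between t_handle's own z axis and vertical below 0.12 rad and value of joint brake below 1 rad), for 0.2 s.
3. the brake is turned clockwise to its stop with the T-handle on the shaft (value of joint brake above 1.3 rad and horizontal distance between t_handle and shaft_foot below 0.006 m), for 0.2 s.
At the end, for the whole second after the job is handed in: Empty reels lie on the tray's floor; every full spool is upright on a feeder spindle, its underside within 7 mm of the spindle's foot; the T-handle is upright on the square shaft, its underside within 6 mm of the shaft's foot; the brake is past 1.3 rad (stop at 1.4); all at rest (all of step 1 and distance between t_handle and shaft_foot below 0.006 m and angle between t_handle's own z axis and vertical below 0.12 rad and value of joint brake above 1.3 rad and linear speed of each of t_handle, spool_a, spool_b, spool_c, empty_a, empty_b, empty_c below 0.02 m/s); the robot touches nothing.
It fails at once if a bystander (pliers, screwdriver, mug, bottle, cell holder, red case) is moved more than 30 mm (distance of any of pliers, screwdriver, mug, bottle, holder, red_case from where it was at the start of the episode above 0.03 m).
Of spool_a, spool_b, spool_c only 2 to 3 are there at a start; the rules pass over those that are not, and their reading is None.
Of empty_a, empty_b, empty_c only 1 to 2 are there at a start; the rules pass over those that are not, and their reading is None.
At some moment in a run one of t_handle may be knocked a few centimetres aside while the robot is not near it.
Once in a run the grip may slacken for a moment while it holds something.
It also fails if it takes over 210 s, if anything falls off the work surface, if the arm or the gripper's body presses on something with over 40 N, if the wrist force passes 120 N, or if a joint passes its speed limit or range.

ROBOT

A 6-joint arm with a two-finger parallel gripper is mounted at the origin on the work surface. World frame = base frame: x ahead of the robot, y to its left, z up, the work surface at z = 0. Lengths are in mm, angles in rad, forces in N, time in s.
With the tool pointing down it reaches from about 225 to 725 mm from the base axis. Payload 3.1 kg.
Tool frame: the origin (TCP) lies on the centre line of the jaws, within the pads' length; the fingertips stand 22 mm ahead of it and the grasp point (between the pads) lies 3 mm ahead of it; z points along the fingers, y is the direction in which the jaws open and shut (so a half turn about z gives the same grasp; the last joint's range is limited). The gripper opens to 85 mm and grips with 20 to 120 N. Pads are 22 mm wide; open, the fingers measure 114 mm over their backs; the gripper's body (76 mm by 85 mm) begins 54 mm behind the grasp point. The pads swing forward as they close: fully open they stand 13 mm farther back than shut.
Start: joints at [1.095, 0.048, 0.099, 1.622, 0, 1.443], TCP at [178.943, 493.555, 253.312] pointing down, gripper open.
Joint ranges: [-2.91, 2.91], [-0.99, 1.94], [-1.21, 1.42], [-2.12, 2.29], [-1.49, 1.47], [-3.14, 3.14]. Speed limits (rad/s): [2.79, 2.79, 3.14, 3.14, 3.14, 3.14].

INTERFACE

Orientations are given as a rotation vector (axis times angle).
In Python, from station import ctrl gives the robot as it stands.
- The arm moves only by the tool arm_command, never from a script. Its argument "plan" is a list of rows, each a list of 7 numbers: the finger opening in cm, from 0 to 8.54, then the shift along the tool's x, y, z in cm, then the turn, a rotation vector about the tool's x, y, z in degrees. A call has 1 to 10 rows; each row is the pose to reach, as a shift and turn from the pose commanded when the call began, along the tool's axes at that moment; what a row does not reach only later rows make up. A row lasts 1/10 s, in which the tool goes at most 50 mm and 8.59 degrees, less where a joint would pass 70% of its speed; a pose out of reach is approached as far as the arm can. A call with a gripper value outside its range is refused whole. The fingers move at their own pace and stop on an object; "grip_force" is the grip in N (left out, the last holds). Time passes only in rows, so rows that repeat a pose let the fingers close. It gives the time, the measured TCP pose, the force and the opening at its end, in the units of the state.
- ctrl.state(): the state, without advancing time (a new reading comes with each control period).
- ctrl.get_image(name): name is "scene" or "top" or "wrist"; returns (picture, depth): 420x560x3 uint8, red, green, blue; 420x560 float32, mm along the optical axis (not along the pixel's ray), 0 where there is no reading.
- ctrl.camera_params(name): a dict with "fov_y" (degrees; the focal length in pixels is half the picture's height over the tangent of half this angle, whatever the lens; pixels are square), "cx", "cy" (the principal point, pixels), "R" (3x3) and "t" (3): a world point X has camera coordinates R X + t; the wrist camera has in their place "mount" (4x4, takes a point from camera to tool coordinates, whose origin is the TCP and whose axes are the flange's). Camera axes: x right, y down, z forward; pixel columns grow to the right and rows downward; lengths in mm; the calibration is good to about 2 mm. A picture is of the moment at which its call begins: read the wrist's pose just before it. camera_params takes no time and is no camera call.
- ctrl.finish_job(): hands the job in, once; it reports no verdict.
Trained networks look in the newest picture that a camera, given by its name, has taken for a name from the list of things; names that differ only in an ending like _2 or _b are one class to them, and where a whole thing is asked for, a point or a joint stands for the part that bears it (a point fixed in the world has none). Each returns a list of dicts, best first, with "score" (0 to 1); they miss things now and then, are a little off and sometimes report something else, mostly with a low value. They report only what shows in the picture. A call takes as long as a camera call. They do not tell look-alikes from the thing itself.
- ctrl.recognise(target, camera): "location" ([x, y, z] in mm, in world coordinates, good to about 4 mm: the middle of the surface that is visible of it).
- ctrl.outline_of(target, camera): "pixels" (420x560 bool, what is visible of it).
- ctrl.pinpoint(target, camera): "location" ([x, y, z] in mm, in world coordinates, good to about 4 mm: a listed point, or the origin of a listed thing).
The state is a dict: "time_s": time; "qpos": joint angles; "dq": joint speeds; "joint_torque": joint torques, N m; "tool_pos": TCP position; "tool_rot": TCP orientation; "ft_force": force on the tool from outside, world axes, zero at the start; "torque": the same for the moment, N m; "grip_width": finger opening in mm.
Only numpy, scipy, OpenCV 4.12 (cv2) and the standard library are available. Lean on these libraries where they do the work, as an engineer would, in place of code of your own. Each camera call takes 0.05 s, during which the arm holds its last target.

## Working session

There is one attempt and no reset: what is moved stays moved. The work goes in short steps, Python scripts to look and compute and a tool call to move; the robot and the scene stay as the last step left them, time stands still between calls to the robot, and variables do not carry over. Pictures are saved under pics/ and viewed, and the job is handed in when it is done.

Besides the shell and the picture viewer there is one more tool, called in YAML: its name, and indented under it one key for each argument. arm_command: Moves the arm, as the interface text tells. Its arguments: {"type":"object","properties":{"plan":{"type":"array"},"grip_force":{"type":"number"}},"required":["plan"]}

```bash
mkdir -p pics; ls; python3 - <<'E'
from station import ctrl
import cv2,numpy as np
s=ctrl.state();print({k:np.round(v,3).tolist() for k,v in s.items()})
for n in ("scene","top","wrist"):
    im,d=ctrl.get_image(n)
    cv2.imwrite(f"pics/{n}0.png",im[:,:,::-1]); 
    p=ctrl.camera_params(n);print(n,{k:np.round(v,3).tolist() for k,v in p.items()})
E
```

```text
pics
{'time_s': 0.0, 'qpos': [1.095, 0.049, 0.098, 1.622, -0.0, 1.443], 'dq': [0.0, 0.0, -0.001, 0.0, -0.0, 0.001], 'joint_torque': [-0.0, -33.879, 32.001, 0.02, -0.0, 0.0], 'tool_pos': [178.687, 493.057, 252.124], 'tool_rot': [-0.543, -3.094, 0.004], 'ft_force': [0.699, 0.488, -0.183], 'torque': [-0.054, 0.009, 0.007], 'grip_width': 85.243}
scene {'fov_y': 49.528, 'cx': 282.415, 'cy': 202.163, 'R': [[0.681, 0.732, 0.019], [0.55, -0.494, -0.673], [-0.484, 0.469, -0.739]], 't': [-366.241, -279.697, 1566.305]}
top {'fov_y': 54.082, 'cx': 282.972, 'cy': 199.322, 'R': [[-0.02, -1.0, -0.013], [-0.989, 0.021, -0.148], [0.148, 0.01, -0.989]], 't': [-7.794, 563.392, 1182.402]}
wrist {'fov_y': 61.78, 'cx': 276.499, 'cy': 209.932, 'mount': [[-0.0, -0.965, -0.261, 65.391], [1.0, -0.0, -0.001, -0.796], [0.001, -0.261, 0.965, -121.079], [0.0, 0.0, 0.0, 1.0]]}
```

View pics/top0.png

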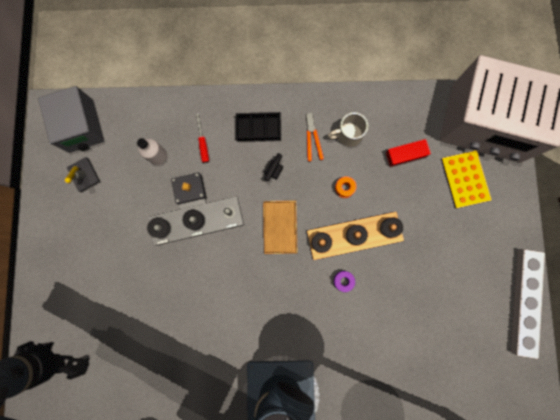

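View pics/scene0.png

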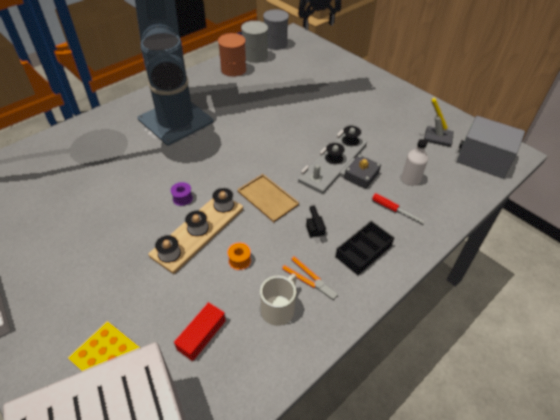

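```bash
python3 - <<'E'
from station import ctrl
import numpy as np
for c in ("top","scene"):
  for n in ("spool_a","empty_a","tray","rack","feeder","spindle0","spindle1","spindle2","shaft_foot","t_handle","mug","bottle","holder","red_case","pliers","screwdriver"):
    r=ctrl.pinpoint(n,c); print(c,n,[(round(x['score'],2),np.round(x['location']).tolist()) for x in r][:5])
print(ctrl.state()['time_s'])
E
```

```text
top spool_a [(0.88, [433.0, -127.0, 22.0]), (0.69, [454.0, -231.0, 21.0]), (0.62, [602.0, -204.0, 2.0]), (0.58, [476.0, -334.0, 24.0]), (0.53, [320.0, -194.0, -2.0])]
top empty_a [(0.83, [492.0, 347.0, 21.0]), (0.78, [508.0, 246.0, 20.0]), (0.4, [761.0, -116.0, 1.0]), (0.32, [432.0, -126.0, 22.0]), (0.26, [509.0, 250.0, 22.0])]
top tray [(0.7, [486.0, 0.0, 3.0])]
top rack [(0.81, [455.0, -231.0, -2.0])]
top feeder [(0.97, [507.0, 247.0, 1.0]), (0.53, [456.0, -230.0, 20.0]), (0.3, [705.0, -400.0, -2.0])]
top spindle0 [(0.67, [485.0, 352.0, 16.0]), (0.65, [530.0, 146.0, 18.0]), (0.57, [510.0, 250.0, 21.0])]
top spindle1 [(0.67, [485.0, 352.0, 16.0]), (0.65, [530.0, 146.0, 18.0]), (0.57, [510.0, 250.0, 21.0])]
top spindle2 [(0.67, [485.0, 352.0, 16.0]), (0.65, [530.0, 146.0, 18.0]), (0.57, [510.0, 250.0, 21.0])]
top shaft_foot [(0.49, [608.0, 268.0, 37.0])]
top t_handle [(0.61, [656.0, 4.0, -5.0])]
top mug [(0.76, [769.0, -234.0, -2.0])]
top bottle [(0.65, [721.0, 370.0, -2.0])]
top holder [(0.67, [799.0, 51.0, -1.0]), (0.41, [772.0, -232.0, -3.0])]
top red_case [(0.93, [705.0, -403.0, 
[... 721 characters left out ...]
0, 19.0]), (0.8, [488.0, 350.0, 17.0]), (0.55, [663.0, 6.0, 1.0])]
scene spindle2 [(0.87, [507.0, 248.0, 18.0]), (0.8, [532.0, 149.0, 19.0]), (0.8, [488.0, 350.0, 17.0]), (0.55, [663.0, 6.0, 1.0])]
scene shaft_foot [(0.65, [609.0, 269.0, 36.0])]
scene t_handle [(0.66, [507.0, 251.0, -2.0]), (0.58, [660.0, 8.0, 3.0]), (0.24, [795.0, 52.0, 2.0])]
scene mug [(0.74, [768.0, -232.0, 2.0])]
scene bottle [(0.93, [714.0, 372.0, -1.0])]
scene holder [(0.9, [796.0, 52.0, 2.0])]
scene red_case [(0.9, [702.0, -406.0, 3.0]), (0.5, [664.0, 8.0, 3.0]), (0.46, [508.0, 248.0, -2.0])]
scene pliers [(0.63, [763.0, -114.0, -2.0]), (0.6, [508.0, 252.0, 20.0])]
scene screwdriver [(0.77, [770.0, 231.0, 1.0])]
1.75
```

Top view: three full spools on the rack (~320–392, 227–242), and two empties on the feeder (158,227 and 194,219). The free spindle is at (229,211), the shaft at (186,186), the handle at (272,167) and the tray at (280,227). The orange and purple rings are decoys.

```bash
cat > h.py <<'E'
from station import ctrl
import numpy as np, cv2
from scipy.spatial.transform import Rotation as Ro
def pose():
    s=ctrl.state(); return np.array(s['tool_pos']),Ro.from_rotvec(s['tool_rot']),s
def down(deg):
    a=np.radians(deg);c,s=np.cos(a),np.sin(a)
    return Ro.from_matrix(np.array([[-s,c,0],[c,s,0],[0,0,-1]]).T)
def rel(x,y,z,deg=None,base=None):
    p,R,s=pose() if base is None else base
    d=R.inv().apply(np.array([x,y,z])-p)/10
    out=[np.round(d,2).tolist()]
    if deg is not None:
        R2=down(deg); out.append(np.round(np.degrees((R.inv()*R2).as_rotvec()),1).tolist())
    return out
def st():
    p,R,s=pose(); y=R.as_matrix()[:,1]
    print('t',round(s['time_s'],2),'p',np.round(p,1),'head',round(np.degrees(np.arctan2(y[1],y[0])),1),'F',np.round(s['ft_force'],1),'T',np.round(s['torque'],2),'w',round(s['grip_width'],1),'q',np.round(s['qpos'],2))
def cam(n):
    """image, depth, f,cx,cy, Rcw (cam->world), tcw"""
    p,R,s=pose()
    im,d=ctrl.get_image(n); c=ctrl.camera_params(n)
    f=210/np.tan(np.radians(c['fov_y']/2))
    if n=='wrist':
        M=np.array(c['mount']); Rc=R.as_matrix()@M[:3,:3]; t=R.apply(M[:3,3])+p
    else:
        Rc=np.array(c['R']).T; t=-Rc@np.array(c['t'])
    return im,d,f,c['cx'],c['cy'],Rc,t
def cloud(C):
    im,d,f,cx,cy,Rc,t=C
    v,u=np.mgrid[0:420,0:560]
    P=np.stack([(u-cx)/f*d,(v-cy)/f*d,d],-1)@Rc.T+t
    P[d<=0]=np.nan
    return P
def ray(C,u,v,z):
    im,d,f,cx,cy,Rc,t=C
    r=Rc@np.array([(u-cx)/f,(v-cy)/f,1]); return t+r*(z-t[2])/r[2]
E
python3 - <<'E'
from h import *
st(); print(rel(508,262,260,11.3))
E
```

```text
t 1.75 p [178.9 493.6 253.3] head 70.1 F [ 0.7 -0.  -0.2] T [-0.01  0.   -0.07] w 85.4 q [1.1  0.05 0.1  1.62 0.   1.44]
[[-38.83, -10.56, -0.67], [0.0, -0.0, 58.8]]
```

arm_command:
  plan:
    - [8.5, -38.8, -10.5, -0.7, 0, 0, 58.8]
    - [8.5, -38.8, -10.5, -0.7, 0, 0, 58.8]
    - [8.5, -38.8, -10.5, -0.7, 0, 0, 58.8]
    - [8.5, -38.8, -10.5, -0.7, 0, 0, 58.8]
    - [8.5, -38.8, -10.5, -0.7, 0, 0, 58.8]
    - [8.5, -38.8, -10.5, -0.7, 0, 0, 58.8]
    - [8.5, -38.8, -10.5, -0.7, 0, 0, 58.8]
    - [8.5, -38.8, -10.5, -0.7, 0, 0, 58.8]
    - [8.5, -38.8, -10.5, -0.7, 0, 0, 58.8]
    - [8.5, -38.8, -10.5, -0.7, 0, 0, 58.8]
  grip_force: 40

```text
time_s: 2.75
tool_pos: [508.7, 261.5, 259.7]
tool_rot: [-1.995, -2.425, 0.001]
ft_force: [-0.9, 0.7, -0.1]
grip_width: 84.9
```

```bash
python3 - <<'E'
from h import *
st()
C=cam('wrist'); cv2.imwrite('pics/w1.png',C[0][:,:,::-1]); np.savez('w1.npz',im=C[0],P=cloud(C))
for n in ("empty_a","spindle0","shaft_foot","feeder"):
    print(n,[(round(x['score'],2),np.round(x['location']).tolist()) for x in ctrl.pinpoint(n,'wrist')][:5])
E
```

```text
t 2.75 p [508.7 261.5 259.7] head 11.1 F [-0.9  0.7 -0.1] T [-0.02  0.03  0.02] w 84.9 q [0.36 0.18 0.25 1.65 0.   1.73]
empty_a [(0.86, [511.0, 245.0, 15.0]), (0.77, [487.0, 349.0, 18.0]), (0.38, [528.0, 141.0, 21.0])]
spindle0 [(0.95, [529.0, 140.0, 20.0]), (0.75, [486.0, 353.0, 22.0]), (0.62, [508.0, 245.0, 22.0])]
shaft_foot [(0.81, [605.0, 269.0, 40.0])]
feeder [(0.86, [505.0, 246.0, -2.0])]
```

View pics/w1.png

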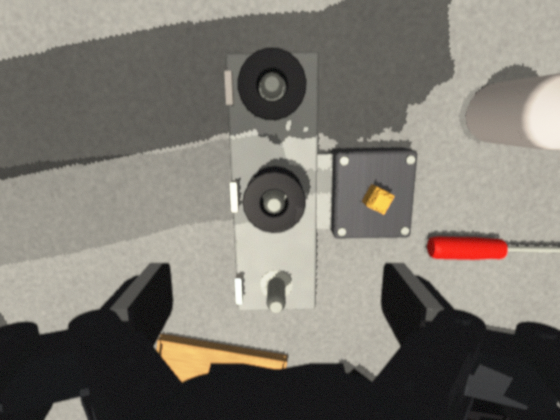

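Wrist view shows reels at (272,84) and (274,199), the free spindle at (277,290) and the brass shaft at (379,200).

```bash
python3 - <<'E'
from h import *
D=np.load('w1.npz');P=D['P'];im=D['im']
def circ(c,z0,z1,r):
    d=np.hypot(P[...,0]-c[0],P[...,1]-c[1]); m=(d<r)&(P[...,2]>z0)&(P[...,2]<z1)
    pts=P[m][:,:2].astype(np.float32); (cc,rr)=cv2.minEnclosingCircle(pts)
    print('n',m.sum(),'enc',np.round(cc,1),round(rr,1),'mean',np.round(pts.mean(0),1),'z',np.round(np.nanmedian(P[m][:,2]),1))
    return m
for c in ((487,350),(508,247),(529,142)):
    print('reel');circ(c,56,66,40)
    print('tip'); circ(c,64.5,75,12)
    print('post'); circ(c,30,75,18)
m=(P[...,2]>15)&(P[...,2]<25)&(np.hypot(P[...,0]-508,P[...,1]-247)<190)
n,l,s,_=cv2.connectedComponentsWithStats(m.astype(np.uint8)); k=1+np.argmax(s[1:,4])
r=cv2.minAreaRect(P[l==k][:,:2].astype(np.float32)); print('base',r,np.nanmedian(P[l==k][:,2]))
m=(P[...,2]>36)&(P[...,2]<45)&(np.hypot(P[...,0]-606,P[...,1]-268)<75)
print('block',cv2.minAreaRect(P[m][:,:2].astype(np.float32)),np.nanmedian(P[m][:,2]))
hsv=cv2.cvtColor(im,cv2.COLOR_RGB2HSV)
m=(hsv[...,1]>110)&(np.hypot(P[...,0]-606,P[...,1]-268)<40)&(P[...,2]>42)
print(m.sum());print('shaft',cv2.minAreaRect(P[m][:,:2].astype(np.float32)))
m2=m&(P[...,2]>62)
print('shafttop',m2.sum(),cv2.minAreaRect(P[m2][:,:2].astype(np.float32)),P[m2].mean(0))
z=P[40:60,500:540] if 0 else P[250:300,60:120]; print('table',np.nanmedian(z[...,2]))
cv2.imwrite('pics/w1s.png',cv2.resize(im[150:250,320:440,::-1],None,fx=5,fy=5,interpolation=cv2.INTER_CUBIC))
E
```

```text
reel
n 3435 enc [486.8 349.6] 29.8 mean [486.8 350.1] z 62.3
tip
n 278 enc [486.9 349.2] 8.1 mean [486.8 349.3] z 67.8
post
n 1333 enc [487. 350.] 18.0 mean [486.7 350.9] z 62.4
reel
n 2692 enc [508.6 247. ] 29.8 mean [508.5 247.8] z 62.4
tip
n 223 enc [508.9 247. ] 8.3 mean [508.6 247.6] z 68.0
post
n 1100 enc [508. 247.] 18.0 mean [508.  246.7] z 62.4
reel
n 165 enc [530.3 145.1] 9.7 mean [529.4 149.6] z 62.5
tip
n 177 enc [530.2 145. ] 8.0 mean [530.3 146.1] z 68.1
post
n 518 enc [530.5 144.8] 10.0 mean [529.7 149.3] z 60.4
base ((521.1033325195312, 249.74075317382812), (115.39253997802734, 275.53875732421875), 12.043272018432617) 20.38634218293646
block ((606.4993286132812, 267.80322265625), (80.25810241699219, 89.97702026367188), 12.027146339416504) 40.41434430527573
561
shaft ((606.0106201171875, 267.9221496582031), (20.00054168701172, 20.40444564819336), 74.88508605957031)
shafttop 267 ((606.2706909179688, 267.8338317871094), (16.492021560668945, 16.76104164123535), 75.13125610351562) [605.83439713 268.11108956  64.14584486]
table 0.5549137710943626
```

View pics/w1s.png

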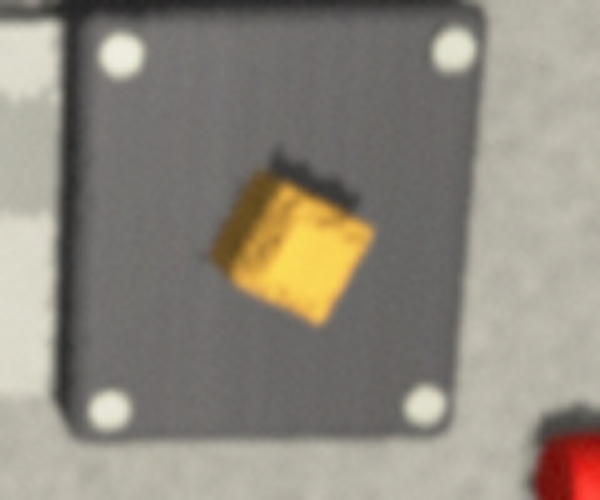

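```bash
python3 - <<'E'
from h import *
st(); print(rel(480,-150,390,12))
E
```

```text
t 3.0 p [506.9 263.7 260.7] head 11.4 F [ 0.2  0.9 -0.2] T [-0.01 -0.04 -0.04] w 84.9 q [0.36 0.17 0.25 1.65 0.   1.73]
[[-40.02, -10.81, -12.95], [0.0, -0.0, -0.6]]
```

```bash
python3 - <<'E'
from h import *
for i in range(8):
    ctrl.get_image('wrist'); p,R,s=pose(); print(np.round(p,1),np.round(np.degrees(R.as_rotvec()),2),np.round(s['qpos'],4))
E
```

```text
[506.9 263.7 260.7] [1.1400e+02 1.3929e+02 4.0000e-02] [3.6230e-01 1.7240e-01 2.4890e-01 1.6469e+00 1.0000e-04 1.7340e+00]
[507.  263.6 260.7] [1.1401e+02 1.3927e+02 4.0000e-02] [3.6210e-01 1.7250e-01 2.4900e-01 1.6468e+00 1.0000e-04 1.7341e+00]
[507.2 263.4 260.6] [1.1403e+02 1.3926e+02 3.0000e-02] [0.3617 0.1727 0.2491 1.6468 0.     1.734 ]
[507.3 263.3 260.6] [1.1405e+02 1.3924e+02 3.0000e-02] [0.3615 0.1728 0.2492 1.6468 0.     1.734 ]
[507.4 263.2 260.5] [1.1408e+02 1.3922e+02 2.0000e-02] [ 0.3611  0.173   0.2493  1.6468 -0.      1.734 ]
[507.6 263.  260.5] [1.1410e+02 1.3921e+02 2.0000e-02] [ 0.3608  0.1732  0.2494  1.6467 -0.      1.7339]
[507.7 262.9 260.4] [1.1412e+02 1.3919e+02 2.0000e-02] [ 0.3605  0.1733  0.2495  1.6467 -0.      1.734 ]
[507.8 262.8 260.4] [114.13 139.18   0.  ] [ 0.3603  0.1735  0.2495  1.6467 -0.      1.734 ]
```

```bash
cat >> h.py <<'E'
import json
def setcmd(p,rv): json.dump([list(map(float,p)),list(map(float,rv))],open('cmd.json','w'))
def getcmd():
    p,r=json.load(open('cmd.json')); return np.array(p),Ro.from_rotvec(r)
def done(shift,turn=(0,0,0)):
    """book the last row of the move just made"""
    p,R=getcmd(); setcmd(p+R.apply(np.array(shift)*10),(R*Ro.from_rotvec(np.radians(turn))).as_rotvec())
    p,R=getcmd();q,_,s=pose();print('cmd',np.round(p,1),'meas-cmd',np.round(q-p,1)); st()
def go(x,y,z,deg):
    p,R=getcmd(); d=np.round(R.inv().apply(np.array([x,y,z])-p)/10,2); t=np.round(np.degrees((R.inv()*down(deg)).as_rotvec()),1)
    print('ROW',(d+0.).tolist()+(t+0.).tolist())
E
python3 - <<'E'
from h import *
y=np.array([-0.543,-3.094,0.0]);  
# start orientation: heading 62.74-82.68+90
setcmd([178.943,493.555,253.312],down(np.degrees(1.095-1.443)+90).as_rotvec())
done([-38.8,-10.5,-.7],[0,0,58.8])
go(480,-150,390,12)
E
```

```text
cmd [507.9 262.5 260.3] meas-cmd [-0.1  0.3  0. ]
t 3.4 p [507.8 262.8 260.4] head 11.3 F [-0.2 -0.4  0.4] T [0.01 0.   0.04] w 85.0 q [ 0.36  0.17  0.25  1.65 -0.    1.73]
ROW [-39.91, -10.79, -12.97, 0.0, 0.0, -0.7]
```

arm_command:
  plan:
    - [8.5, -39.9, -10.8, -13, 0, 0, -0.7]
    - [8.5, -39.9, -10.8, -13, 0, 0, -0.7]
    - [8.5, -39.9, -10.8, -13, 0, 0, -0.7]
    - [8.5, -39.9, -10.8, -13, 0, 0, -0.7]
    - [8.5, -39.9, -10.8, -13, 0, 0, -0.7]
    - [8.5, -39.9, -10.8, -13, 0, 0, -0.7]
    - [8.5, -39.9, -10.8, -13, 0, 0, -0.7]
    - [8.5, -39.9, -10.8, -13, 0, 0, -0.7]
    - [8.5, -39.9, -10.8, -13, 0, 0, -0.7]
    - [8.5, -39.9, -10.8, -13, 0, 0, -0.7]

```text
time_s: 4.4
tool_pos: [480.0, -153.9, 391.3]
tool_rot: [1.983, 2.433, -0.001]
ft_force: [0.3, -0.7, -0.3]
grip_width: 84.7
```

```bash
python3 - <<'E'
from h import *
done([-39.9,-10.8,-13],[0,0,-.7])
ctrl.get_image('wrist');ctrl.get_image('wrist')
C=cam('wrist'); st();cv2.imwrite('pics/w2.png',C[0][:,:,::-1]); np.savez('w2.npz',im=C[0],P=cloud(C))
E
```

```text
cmd [ 479.9 -149.9  390.3] meas-cmd [ 0.1 -4.   1. ]
t 4.4 p [ 480.  -153.9  391.3] head 11.6 F [ 0.3 -0.7 -0.3] T [ 0.01 -0.02 -0.01] w 84.7 q [-0.44  0.08  0.41  1.9  -0.    0.93]
t 4.55 p [ 480.  -149.4  390.1] head 12.0 F [0.8 0.1 0.6] T [0.03 0.   0.02] w 85.4 q [-0.44  0.08  0.41  1.9   0.    0.93]
```

View pics/w2.png

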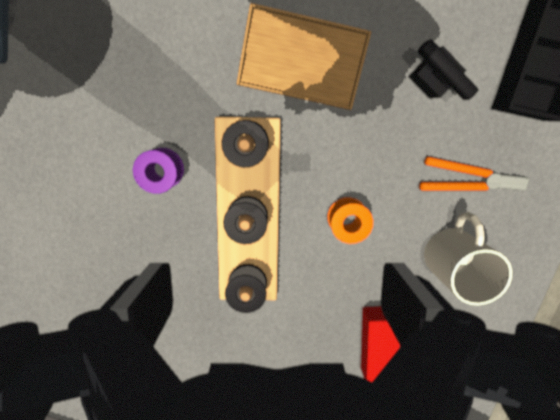

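This view shows the rack spools at (245,143), (245,219) and (245,289), the tray at (303,57) and the handle at (443,72).

```bash
python3 - <<'E'
from h import *
D=np.load('w2.npz');P=D['P'];im=D['im']
def circ(c,z0,z1,r):
    d=np.hypot(P[...,0]-c[0],P[...,1]-c[1]); m=(d<r)&(P[...,2]>z0)&(P[...,2]<z1)
    pts=P[m][:,:2].astype(np.float32); (cc,rr)=cv2.minEnclosingCircle(pts)
    print('n',m.sum(),'enc',np.round(cc,1),round(rr,1),'z',np.round(np.nanmedian(P[m][:,2]),1))
for c in ((433,-129),(454,-232),(474,-334)):
    print('reel');circ(c,57,66,40)
    print('tip'); circ(c,64.5,75,14)
# decoys
print('orange');circ((602,-206),36,48,40);print('purple');circ((321,-193),36,48,40)
# tray
m=(np.abs(P[...,0]-485)<110)&(np.abs(P[...,1]+1)<90)&(P[...,2]>2.5)&(P[...,2]<20)
n,l,s,_=cv2.connectedComponentsWithStats(m.astype(np.uint8)); k=1+np.argmax(s[1:,4])
print('tray',cv2.minAreaRect(P[l==k][:,:2].astype(np.float32)))
m=(P[...,2]>11)&(P[...,2]<20)&(np.abs(P[...,0]-485)<110)&(np.abs(P[...,1]+1)<90)
print('traywalls',cv2.minAreaRect(P[m][:,:2].astype(np.float32)))
m=(np.hypot(P[...,0]-658,P[...,1]-6)<70)
mb=m&(P[...,2]>53)&(P[...,2]<66); r=cv2.minAreaRect(P[mb][:,:2].astype(np.float32)); print('bar',mb.sum(),r,cv2.boxPoints(r).tolist())
mh=m&(P[...,2]>8)&(P[...,2]<40); print('hub',mh.sum(),cv2.minAreaRect(P[mh][:,:2].astype(np.float32)))
E
```

```text
reel
n 1514 enc [ 434.3 -129.3] 29.8 z 62.3
tip
n 120 enc [ 434.4 -129.7] 8.1 z 67.9
reel
n 1291 enc [ 454.  -232.2] 29.7 z 62.4
tip
n 103 enc [ 454.2 -235.3] 10.3 z 67.8
reel
n 1128 enc [ 473.8 -335.3] 30.0 z 62.5
tip
n 92 enc [ 473.5 -334.6] 8.4 z 68.0
orange
n 1126 enc [ 600.  -207.9] 29.9 z 42.4
purple
n 1264 enc [ 320.9 -192.5] 29.9 z 42.3
tray ((484.1427917480469, -6.334575653076172), (103.99695587158203, 162.15846252441406), 89.98033905029297)
traywalls ((485.16937255859375, -24.405418395996094), (133.1806640625, 160.0932159423828), 89.98348236083984)
bar 1216 ((660.4569702148438, 8.437108993530273), (18.074501037597656, 89.00567626953125), 60.975406646728516) [[617.1583862304688, 22.126941680908203], [694.9860229492188, -21.05727767944336], [703.7555541992188, -5.252723693847656], [625.9279174804688, 37.931495666503906]]
hub 881 ((661.0919189453125, 8.655210494995117), (44.96933364868164, 44.559078216552734), 60.88601303100586)
```

```bash
python3 - <<'E'
from h import *
D=np.load('w2.npz');P=D['P']
m=(np.abs(P[...,0]-485)<100)&(np.abs(P[...,1]+1)<80)&(P[...,2]>9)&(P[...,2]<20)
Q=P[m]; h,e=np.histogram(Q[:,0],bins=np.arange(380,590,4)); print([(int(a),int(b)) for a,b in zip(e,h) if b]); h,e=np.histogram(Q[:,1],bins=np.arange(-80,80,4)); print([(int(a),int(b)) for a,b in zip(e,h) if b])
go(486.8,349.5,140,12)
setcmd_=None
E
```

```text
[(404, 174), (408, 121), (412, 23), (416, 24), (420, 24), (424, 23), (428, 23), (432, 24), (436, 25), (440, 22), (444, 25), (448, 26), (452, 21), (456, 23), (460, 22), (464, 22), (468, 25), (472, 23), (476, 23), (480, 23), (484, 22), (488, 22), (492, 24), (496, 22), (500, 23), (504, 24), (508, 23), (512, 22), (516, 21), (520, 25), (524, 22), (528, 21), (532, 24), (536, 22), (540, 22), (544, 23), (548, 24), (552, 22), (556, 22), (560, 238), (564, 46)]
[(-60, 223), (-56, 171), (-52, 22), (-48, 21), (-44, 21), (-40, 21), (-36, 24), (-32, 22), (-28, 22), (-24, 21), (-20, 22), (-16, 23), (-12, 23), (-8, 23), (-4, 23), (0, 25), (4, 21), (8, 23), (12, 26), (16, 22), (20, 26), (24, 24), (28, 23), (32, 25), (36, 365), (40, 168)]
ROW [48.71, 11.03, 25.03, 0.0, 0.0, 0.0]
```

arm_command:
  plan:
    - [7.2, 48.7, 11, 0, 0, 0, 0]
    - [7.2, 48.7, 11, 0, 0, 0, 0]
    - [7.2, 48.7, 11, 0, 0, 0, 0]
    - [7.2, 48.7, 11, 0, 0, 0, 0]
    - [7.2, 48.7, 11, 0, 0, 0, 0]
    - [7.2, 48.7, 11, 0, 0, 0, 0]
    - [7.2, 48.7, 11, 25, 0, 0, 0]
    - [7.2, 48.7, 11, 25, 0, 0, 0]
    - [7.2, 48.7, 11, 25, 0, 0, 0]
    - [7.2, 48.7, 11, 25, 0, 0, 0]
  grip_force: 35

```text
time_s: 5.55
tool_pos: [483.6, 277.8, 232.1]
tool_rot: [-1.973, -2.444, 0.0]
ft_force: [1.9, 0.0, 0.8]
grip_width: 72.2
```

```bash
python3 - <<'E'
from h import *
done([48.7,11,25])
go(486.8,349.5,55,12)
E
```

```text
cmd [486.6 349.3 140.3] meas-cmd [ -2.9 -71.6  91.8]
t 5.55 p [483.6 277.8 232.1] head 12.2 F [1.9 0.  0.8] T [ 0.03 -0.04 -0.04] w 72.2 q [0.4  0.13 0.14 1.59 0.   1.76]
ROW [0.01, 0.03, 8.53, 0.0, 0.0, 0.0]
```

```bash
cat >> h.py <<'E'
def settle(n=8):
    for i in range(n): ctrl.get_image('top')
def rebase(n=8):
    settle(n); p,R,s=pose(); 
    y=R.as_matrix()[:,1]; setcmd(p,down(np.degrees(np.arctan2(y[1],y[0]))).as_rotvec()); st()
E
python3 - <<'E'
from h import *
rebase(12)
go(486.8,349.5,110,12)
E
```

```text
t 6.15 p [486.4 274.4 235.4] head 11.9 F [ 0.4  0.7 -0.1] T [-0.01  0.01  0.02] w 71.8 q [ 0.39  0.13  0.15  1.59 -0.    1.76]
ROW [7.34, 1.59, 12.54, 0.0, 0.0, -0.1]
```

arm_command:
  plan:
    - [7.2, 7.3, 1.6, 12, 0, 0, 0]
    - [7.2, 7.3, 1.6, 12, 0, 0, 0]
    - [7.2, 7.3, 1.6, 12, 0, 0, 0]
    - [7.2, 7.3, 1.6, 12, 0, 0, 0]
    - [7.2, 7.3, 1.6, 15, 0, 0, 0]
    - [7.2, 7.3, 1.6, 18, 0, 0, 0]
    - [7.2, 7.3, 1.6, 18, 0, 0, 0]
    - [7.2, 7.3, 1.6, 18, 0, 0, 0]
    - [5, 7.3, 1.6, 18, 0, 0, 0]
    - [5, 7.3, 1.6, 18, 0, 0, 0]

```text
time_s: 7.15
tool_pos: [488.3, 350.4, 57.4]
tool_rot: [1.977, 2.439, 0.008]
ft_force: [-0.3, -0.5, 4.0]
grip_width: 58.5
```

```bash
python3 - <<'E'
from h import *
done([7.3,1.6,18]);settle(4);st()
E
```

```text
cmd [487.  349.1  55.4] meas-cmd [1.3 1.3 2. ]
t 7.15 p [488.3 350.4  57.4] head 11.9 F [-0.3 -0.5  4. ] T [-0.16  0.18  0.01] w 58.5 q [ 0.51  0.28 -0.03  1.25 -0.    1.87]
t 7.35 p [488.3 350.4  57.5] head 12.0 F [ 0.2 -0.1  6.8] T [-0.19  0.11 -0.01] w 58.6 q [ 0.51  0.28 -0.03  1.25 -0.    1.87]
```

arm_command:
  plan:
    - [5, 0, 0, -5, 0, 0, 0]
    - [5, 0, 0, -10, 0, 0, 0]
    - [5, 0, 0, -10, 0, 0, 0]
    - [5, 0, 0, -10, 0, 0, 0]

```text
time_s: 7.75
tool_pos: [487.8, 350.5, 157.4]
tool_rot: [1.976, 2.439, 0.009]
ft_force: [0.3, 0.1, -0.5]
grip_width: 58.3
```

```bash
python3 - <<'E'
from h import *
done([0,0,-10]);settle(3);st()
C=cam('wrist'); cv2.imwrite('pics/w3.png',C[0][:,:,::-1])
go(521,-5,100,90)
E
```

```text
cmd [487.  349.1 155.4] meas-cmd [0.8 1.4 2. ]
t 7.75 p [487.8 350.5 157.4] head 12.0 F [ 0.3  0.1 -0.5] T [ 0.03 -0.02  0.02] w 58.3 q [ 0.51  0.24  0.12  1.45 -0.    1.87]
t 7.9 p [485.2 349.  152.3] head 12.0 F [ 0.5  0.  -1.3] T [-0.01 -0.04  0.05] w 58.2 q [0.51 0.24 0.11 1.45 0.   1.87]
ROW [-35.35, -3.98, 5.54, 0.0, 0.0, -78.1]
```

View pics/w3.png

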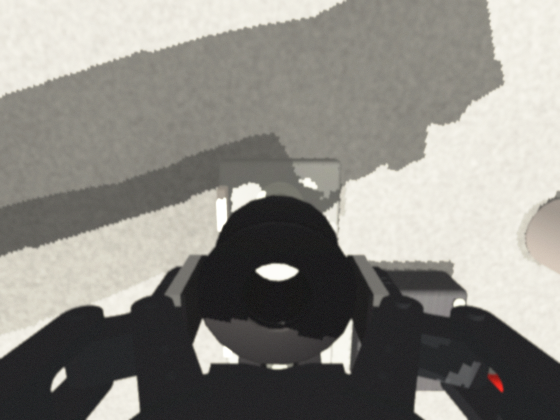

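arm_command:
  plan:
    - [5, -35.4, -4, 0, 0, 0, -78]
    - [5, -35.4, -4, 0, 0, 0, -78]
    - [5, -35.4, -4, 0, 0, 0, -78]
    - [5, -35.4, -4, 0, 0, 0, -78]
    - [5, -35.4, -4, 0, 0, 0, -78]
    - [5, -35.4, -4, 0, 0, 0, -78]
    - [5, -35.4, -4, 0, 0, 0, -78]
    - [5, -35.4, -4, 0, 0, 0, -78]
    - [5, -35.4, -4, 0, 0, 0, -78]
    - [5, -35.4, -4, 0, 0, 0, -78]

```text
time_s: 8.95
tool_pos: [519.3, -6.5, 152.0]
tool_rot: [0.002, -3.138, -0.001]
ft_force: [0.1, -0.2, -1.1]
grip_width: 58.2
```

```bash
python3 - <<'E'
from h import *
done([-35.4,-4,0],[0,0,-78]);rebase(8)
C=cam('wrist'); cv2.imwrite('pics/w4.png',C[0][:,:,::-1])
P=cloud(C); 
for n in ("tray",): print(n,[(round(x['score'],2),np.round(x['location']).tolist()) for x in ctrl.pinpoint(n,'wrist')][:3])
m=(np.abs(P[...,0]-485)<100)&(np.abs(P[...,1]+1)<80)&(P[...,2]>9)&(P[...,2]<18)
for k in (0,1): print(np.nanpercentile(P[m][:,k],[0.2,1,50,99,99.8]))
go(521,-5,41,90)
E
```

```text
cmd [520.9  -5.5 155.4] meas-cmd [-1.6 -0.9 -3.5]
t 8.95 p [519.3  -6.5 152. ] head 90.1 F [ 0.1 -0.2 -1.1] T [ 0.04  0.02 -0.02] w 58.2 q [-0.14  0.04 -0.11  1.42  0.   -0.14]
t 9.35 p [520.2  -4.7 153.6] head 90.0 F [ 0.4  0.5 -0.5] T [-0.01 -0.02 -0.03] w 58.4 q [-0.14  0.04 -0.11  1.42 -0.   -0.14]
tray [(0.67, [486.0, -7.0, -6.0]), (0.39, [432.0, -127.0, 17.0])]
[405.00543996 405.14035218 442.18583701 549.77565748 554.34589069]
[-58.45595293 -58.20820014 -14.2886602   41.3857136   41.56105605]
ROW [-0.08, -0.03, 11.26, 0.0, 0.0, 0.0]
```

View pics/w4.png

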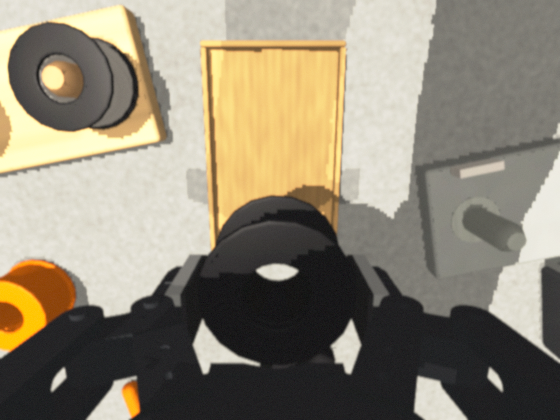

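arm_command:
  plan:
    - [5, -0.1, -0.3, 4, 0, 0, 0]
    - [5, -0.1, -0.3, 8, 0, 0, 0]
    - [5, -0.1, -0.3, 11, 0, 0, 0]
    - [5, -0.1, -0.3, 11.3, 0, 0, 0]
    - [5, -0.1, -0.3, 11.3, 0, 0, 0]
    - [5, -0.1, -0.3, 11.3, 0, 0, 0]
    - [6.8, -0.1, -0.3, 11.3, 0, 0, 0]
    - [6.8, -0.1, -0.3, 11.3, 0, 0, 0]
    - [6.8, -0.1, -0.3, 11.3, 0, 0, 0]

```text
time_s: 10.35
tool_pos: [521.9, -8.1, 41.6]
tool_rot: [0.001, 3.14, -0.0]
ft_force: [0.2, -0.4, -0.9]
grip_width: 68.1
```

```bash
python3 - <<'E'
from h import *
done([-.1,-.3,11.3]);go(508.6,247,155,12)
E
```

```text
cmd [521.2  -7.7  40.6] meas-cmd [ 0.7 -0.5  1. ]
t 10.35 p [521.9  -8.1  41.6] head 90.0 F [ 0.2 -0.4 -0.9] T [ 0.06 -0.02 -0.04] w 68.1 q [-0.14  0.1  -0.27  1.2  -0.   -0.14]
ROW [1.28, 25.47, -11.44, 0.0, 0.0, 78.0]
```

arm_command:
  plan:
    - [7.2, 0, 0, -5, 0, 0, 0]
    - [7.2, 0, 0, -10, 0, 0, 0]
    - [7.2, 1.3, 25.5, -11.4, 0, 0, 78]
    - [7.2, 1.3, 25.5, -11.4, 0, 0, 78]
    - [7.2, 1.3, 25.5, -11.4, 0, 0, 78]
    - [7.2, 1.3, 25.5, -11.4, 0, 0, 78]
    - [7.2, 1.3, 25.5, -11.4, 0, 0, 78]
    - [7.2, 1.3, 25.5, -11.4, 0, 0, 78]
    - [7.2, 1.3, 25.5, -11.4, 0, 0, 78]
    - [7.2, 1.3, 25.5, -11.4, 0, 0, 78]

```text
time_s: 11.35
tool_pos: [508.3, 248.4, 155.2]
tool_rot: [1.681, 2.653, 0.0]
ft_force: [0.8, -0.3, -0.7]
grip_width: 72.1
```

```bash
python3 - <<'E'
from h import *
rebase(10)
C=cam('wrist'); cv2.imwrite('pics/w5.png',C[0][:,:,::-1])
go(508.6,247,110,12)
E
```

```text
t 11.85 p [508.6 246.7 154.9] head 25.5 F [0.2 0.3 0.7] T [-0.07 -0.07  0.  ] w 72.3 q [0.33 0.15 0.02 1.43 0.   1.46]
ROW [0.03, 0.01, 4.49, 0.0, 0.0, 13.5]
```

View pics/w5.png

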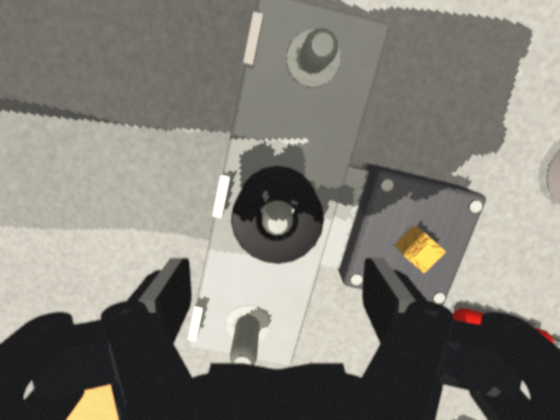

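arm_command:
  plan:
    - [7.2, 0, 0, 3, 0, 0, 13.5]
    - [7.2, 0, 0, 4.5, 0, 0, 13.5]
    - [7.2, 0, 0, 4.5, 0, 0, 13.5]
    - [7.2, 0, 0, 8, 0, 0, 13.5]
    - [7.2, 0, 0, 10, 0, 0, 13.5]
    - [7.2, 0, 0, 10, 0, 0, 13.5]
    - [7.2, 0, 0, 10, 0, 0, 13.5]
    - [5, 0, 0, 10, 0, 0, 13.5]
    - [5, 0, 0, 10, 0, 0, 13.5]
    - [5, 0, 0, 10, 0, 0, 13.5]

```text
time_s: 12.9
tool_pos: [510.4, 247.6, 57.6]
tool_rot: [1.975, 2.44, 0.006]
ft_force: [-0.2, 1.5, 5.8]
grip_width: 59.7
```

arm_command:
  plan:
    - [5, 0, 0, -4, 0, 0, 0]
    - [5, 0, 0, -8, 0, 0, 0]
    - [5, 0, 0, -11, 0, 0, 0]
    - [5, 0, 0, -11, 0, 0, 0]
    - [5, 0, 0, -11, 0, 0, 0]

```text
time_s: 13.4
tool_pos: [509.2, 247.2, 166.0]
tool_rot: [1.976, 2.44, 0.003]
ft_force: [-1.1, -0.5, -0.9]
grip_width: 59.0
```

```bash
python3 - <<'E'
from h import *
done([0,0,10],[0,0,13.5]);done([0,0,-11])
go(449,-8,160,90)
E
```

```text
cmd [508.6 246.7  54.9] meas-cmd [  0.6   0.5 111.1]
t 13.4 p [509.2 247.2 166. ] head 12.0 F [-1.1 -0.5 -0.9] T [ 0.    0.08 -0.06] w 59.0 q [0.33 0.15 0.04 1.45 0.   1.69]
cmd [508.6 246.7 164.9] meas-cmd [0.6 0.5 1.1]
t 13.4 p [509.2 247.2 166. ] head 12.0 F [-1.1 -0.5 -0.9] T [ 0.    0.08 -0.06] w 59.0 q [0.33 0.15 0.04 1.45 0.   1.69]
ROW [-23.67, -11.13, 0.49, 0.0, 0.0, -78.0]
```

arm_command:
  plan:
    - [5, -23.7, -11.1, 0, 0, 0, -78]
    - [5, -23.7, -11.1, 0, 0, 0, -78]
    - [5, -23.7, -11.1, 0, 0, 0, -78]
    - [5, -23.7, -11.1, 0, 0, 0, -78]
    - [5, -23.7, -11.1, 0, 0, 0, -78]
    - [5, -23.7, -11.1, 0, 0, 0, -78]
    - [5, -23.7, -11.1, 0, 0, 0, -78]
    - [5, -23.7, -11.1, 0, 0, 0, -78]
    - [5, -23.7, -11.1, 0, 0, 0, -78]
    - [5, -23.7, -11.1, 0, 0, 0, -78]

```text
time_s: 14.4
tool_pos: [447.6, -8.0, 162.5]
tool_rot: [0.006, -3.137, -0.001]
ft_force: [-0.7, -0.1, -1.2]
grip_width: 59.5
```

```bash
python3 - <<'E'
from h import *
rebase(8)
C=cam('wrist'); cv2.imwrite('pics/w6.png',C[0][:,:,::-1])
go(448.5,-8,41,90)
E
```

```text
t 14.8 p [449.   -7.8 164.5] head 89.9 F [-0.5 -0.2 -0.6] T [-0.04  0.02 -0.03] w 59.2 q [-0.17 -0.15 -0.27  1.45 -0.   -0.17]
ROW [0.05, -0.02, 12.35, 0.0, 0.0, -0.1]
```

View pics/w6.png

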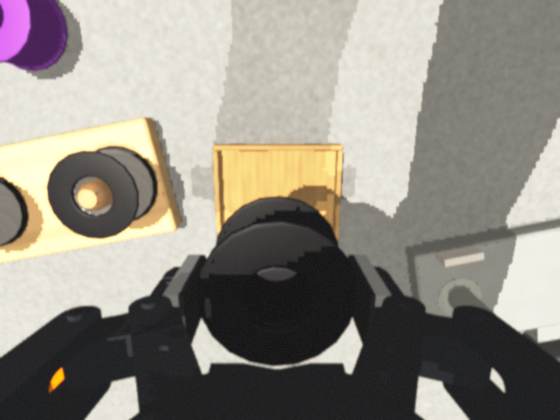

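arm_command:
  plan:
    - [5, 0, 0, 4, 0, 0, 0]
    - [5, 0, 0, 8, 0, 0, 0]
    - [5, 0, 0, 12, 0, 0, 0]
    - [5, 0, 0, 12.4, 0, 0, 0]
    - [5, 0, 0, 12.4, 0, 0, 0]
    - [5, 0, 0, 12.4, 0, 0, 0]
    - [6.8, 0, 0, 12.4, 0, 0, 0]
    - [6.8, 0, 0, 12.4, 0, 0, 0]
    - [6.8, 0, 0, 12.4, 0, 0, 0]

```text
time_s: 15.75
tool_pos: [449.8, -8.0, 41.8]
tool_rot: [0.0, 3.14, -0.0]
ft_force: [-0.2, -0.1, 0.8]
grip_width: 67.8
```

```bash
python3 - <<'E'
from h import *
done([0,0,12.4])
go(434.3,-129.4,160,12)
E
```

```text
cmd [449.   -7.8  40.5] meas-cmd [ 0.8 -0.2  1.2]
t 15.75 p [449.8  -8.   41.8] head 90.0 F [-0.2 -0.1  0.8] T [-0.03 -0.01 -0.02] w 67.8 q [-0.17 -0.09 -0.46  1.2   0.   -0.17]
ROW [1.45, -12.16, -11.95, 0.0, 0.0, 77.9]
```

arm_command:
  plan:
    - [7.2, 0, 0, -5, 0, 0, 0]
    - [7.2, 0, 0, -10, 0, 0, 0]
    - [7.2, 1.4, -12.2, -12, 0, 0, 78]
    - [7.2, 1.4, -12.2, -12, 0, 0, 78]
    - [7.2, 1.4, -12.2, -12, 0, 0, 78]
    - [7.2, 1.4, -12.2, -12, 0, 0, 78]
    - [7.2, 1.4, -12.2, -12, 0, 0, 78]
    - [7.2, 1.4, -12.2, -12, 0, 0, 78]
    - [7.2, 1.4, -12.2, -12, 0, 0, 78]
    - [7.2, 1.4, -12.2, -12, 0, 0, 78]

```text
time_s: 16.75
tool_pos: [435.2, -130.0, 161.3]
tool_rot: [1.782, 2.587, 0.0]
ft_force: [0.4, -0.5, 0.2]
grip_width: 71.6
```

```bash
python3 - <<'E'
from h import *
rebase(10)
C=cam('wrist'); cv2.imwrite('pics/w7.png',C[0][:,:,::-1])
P=cloud(C)
for n,c in (('tray1',(521,-8)),('tray2',(449,-8)),('sp',(434.3,-129.4))):
    m=(np.hypot(P[...,0]-c[0],P[...,1]-c[1])<40)&(P[...,2]>25)&(P[...,2]<66)&((P[...,2]>57) if n=='sp' else True)
    if m.sum(): print(n,m.sum(),cv2.minEnclosingCircle(P[m][:,:2].astype(np.float32)),np.median(P[m][:,2]))
go(434.3,-129.4,110,12);go(434.3,-129.4,55,12)
E
```

```text
t 17.25 p [ 435.1 -129.9  160.9] head 21.3 F [0.2 0.1 0.1] T [-0.05 -0.    0.04] w 71.8 q [-0.44 -0.14 -0.26  1.45 -0.    0.76]
tray1 6595 ((521.0731811523438, -8.759946823120117), 30.184926986694336) 46.202148684239006
tray2 6569 ((451.19482421875, -9.02441692352295), 29.9272518157959) 46.22655261062732
sp 5437 ((434.116943359375, -129.34622192382812), 29.884136199951172) 62.428003826025986
ROW [0.08, -0.06, 5.09, 0.0, 0.0, 9.3]
ROW [0.08, -0.06, 10.59, 0.0, 0.0, 9.3]
```

View pics/w7.png

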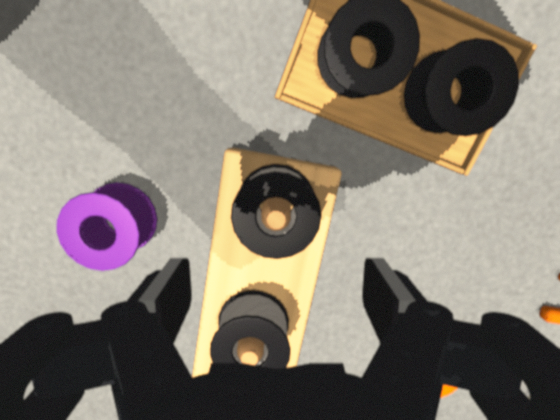

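arm_command:
  plan:
    - [7.2, 0.1, -0.1, 3, 0, 0, 9.3]
    - [7.2, 0.1, -0.1, 5, 0, 0, 9.3]
    - [7.2, 0.1, -0.1, 5, 0, 0, 9.3]
    - [7.2, 0.1, -0.1, 8, 0, 0, 9.3]
    - [7.2, 0.1, -0.1, 10.6, 0, 0, 9.3]
    - [7.2, 0.1, -0.1, 10.6, 0, 0, 9.3]
    - [7.2, 0.1, -0.1, 10.6, 0, 0, 9.3]
    - [5, 0.1, -0.1, 10.6, 0, 0, 9.3]
    - [5, 0.1, -0.1, 10.6, 0, 0, 9.3]
    - [5, 0.1, -0.1, 10.6, 0, 0, 9.3]
  grip_force: 60

```text
time_s: 18.3
tool_pos: [435.6, -130.3, 57.8]
tool_rot: [1.975, 2.437, 0.001]
ft_force: [-0.9, -0.2, 6.3]
grip_width: 58.2
```

```bash
python3 - <<'E'
from h import *
done([.1,-.1,10.6],[0,0,9.3])
E
```

```text
cmd [ 433.9 -129.3   54.9] meas-cmd [ 1.8 -0.9  2.8]
t 18.3 p [ 435.6 -130.3   57.8] head 11.9 F [-0.9 -0.2  6.3] T [0.05 0.42 0.02] w 58.2 q [-0.44 -0.09 -0.43  1.23 -0.    0.92]
```

arm_command:
  plan:
    - [5, 0, 0, -4, 0, 0, 0]
    - [5, 0, 0, -8, 0, 0, 0]
    - [5, 0, 0, -11, 0, 0, 0]
    - [5, 0, 0, -11, 0, 0, 0]
    - [5, 0, 0, -11, 0, 0, 0]

```text
time_s: 18.8
tool_pos: [434.3, -129.6, 165.3]
tool_rot: [1.977, 2.439, 0.001]
ft_force: [-0.8, -1.0, -3.1]
grip_width: 58.0
```

```bash
python3 - <<'E'
from h import *
done([0,0,-11])
C=cam('wrist'); cv2.imwrite('pics/w8.png',C[0][:,:,::-1])
go(500,90,165,12)
E
```

```text
cmd [ 433.9 -129.3  164.9] meas-cmd [ 0.5 -0.2  0.4]
t 18.8 p [ 434.3 -129.6  165.3] head 11.9 F [-0.8 -1.  -3.1] T [-0.01  0.07 -0.03] w 58.0 q [-0.44 -0.14 -0.26  1.45  0.    0.92]
ROW [20.08, 11.02, -0.01, 0.0, 0.0, 0.0]
```

View pics/w8.png

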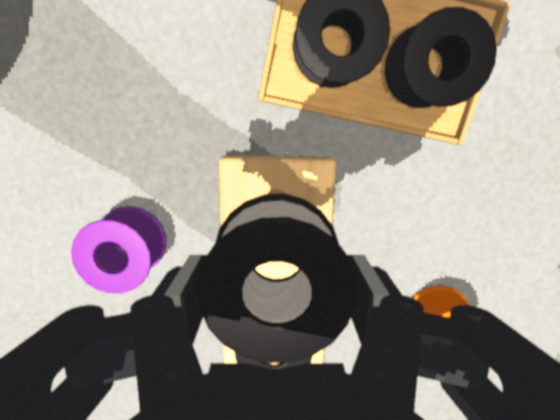

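```bash
python3 - <<'E'
from h import *
go(530.3,145,165,12)
E
```

```text
ROW [24.84, 15.13, -0.01, 0.0, 0.0, 0.0]
```

arm_command:
  plan:
    - [5, 24.8, 15.1, 0, 0, 0, 0]
    - [5, 24.8, 15.1, 0, 0, 0, 0]
    - [5, 24.8, 15.1, 0, 0, 0, 0]
    - [5, 24.8, 15.1, 0, 0, 0, 0]
    - [5, 24.8, 15.1, 0, 0, 0, 0]
    - [5, 24.8, 15.1, 0, 0, 0, 0]
    - [5, 24.8, 15.1, 0, 0, 0, 0]
    - [5, 24.8, 15.1, 0, 0, 0, 0]
    - [5, 24.8, 15.1, 0, 0, 0, 0]

```text
time_s: 19.75
tool_pos: [529.0, 143.5, 163.0]
tool_rot: [-1.978, -2.438, 0.005]
ft_force: [-0.0, -0.5, -2.7]
grip_width: 58.1
```

```bash
python3 - <<'E'
from h import *
done([24.8,15.1,0]); settle(8); st()
C=cam('wrist'); cv2.imwrite('pics/w9.png',C[0][:,:,::-1])
go(530.3,145,120,12)
E
```

```text
cmd [530.1 144.6 164.9] meas-cmd [-1.1 -1.1 -1.9]
t 19.75 p [529.  143.5 163. ] head 11.9 F [-0.  -0.5 -2.7] T [-0.05  0.06  0.01] w 58.1 q [ 0.14  0.11 -0.01  1.45 -0.    1.51]
t 20.15 p [530.4 143.9 165.2] head 11.9 F [ 0.2 -0.6 -2.7] T [-0.01  0.01 -0.  ] w 58.4 q [ 0.14  0.11 -0.01  1.45 -0.    1.51]
ROW [0.04, 0.03, 4.49, 0.0, 0.0, 0.0]
```

View pics/w9.png

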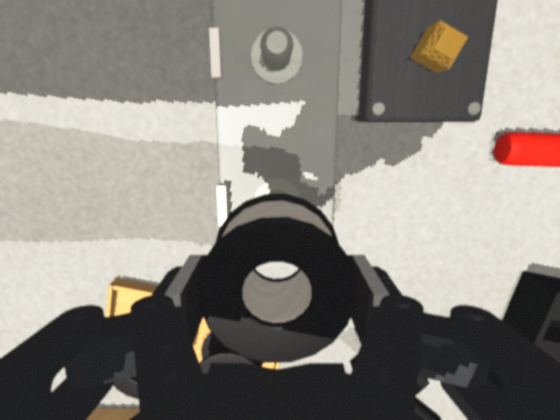

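arm_command:
  plan:
    - [5, 0.05, 0, 3, 0, 0, 0]
    - [5, 0.05, 0, 5, 0, 0, 0]
    - [5, 0.05, 0, 5, 0, 0, 0]
    - [5, 0.05, 0, 6, 0, 0, 0]
    - [5, 0.05, 0, 7, 0, 0, 0]
    - [5, 0.05, 0, 8, 0, 0, 0]

```text
time_s: 20.8
tool_pos: [531.1, 145.1, 85.3]
tool_rot: [1.978, 2.439, 0.002]
ft_force: [0.1, -0.2, -1.7]
grip_width: 58.4
```

```bash
python3 - <<'E'
from h import *
done([.05,0,8])
E
```

```text
cmd [530.  145.1  84.9] meas-cmd [1.1 0.  0.4]
t 20.8 p [531.1 145.1  85.3] head 11.9 F [ 0.1 -0.2 -1.7] T [-0.01  0.    0.05] w 58.4 q [ 0.14  0.14 -0.14  1.29 -0.    1.51]
```

Threaded without force. Continue down and release.

arm_command:
  plan:
    - [5, 0, 0, 1.2, 0, 0, 0]
    - [5, 0, 0, 2.2, 0, 0, 0]
    - [5, 0, 0, 2.7, 0, 0, 0]
    - [5, 0, 0, 2.8, 0, 0, 0]
    - [5, 0, 0, 2.8, 0, 0, 0]

```text
time_s: 21.3
tool_pos: [529.4, 144.9, 57.9]
tool_rot: [-1.978, -2.44, 0.002]
ft_force: [-4.7, -0.8, 4.1]
grip_width: 58.2
```

arm_command:
  plan:
    - [7.2, 0, 0, 0, 0, 0, 0]
    - [7.2, 0, 0, 0, 0, 0, 0]
    - [7.2, 0, 0, 0, 0, 0, 0]
    - [7.2, 0, 0, -5, 0, 0, 0]
    - [7.2, 0, 0, -10, 0, 0, 0]
    - [7.2, 0, 0, -13.5, 0, 0, 0]
    - [7.2, 0, 0, -13.5, 0, 0, 0]

```text
time_s: 22.0
tool_pos: [534.3, 145.6, 199.5]
tool_rot: [1.973, 2.433, 0.016]
ft_force: [1.3, 0.5, -0.6]
grip_width: 72.2
```

```bash
python3 - <<'E'
from h import *
done([0,0,2.8]); done([0,0,-13.5]); settle(4); st()
C=cam('wrist'); cv2.imwrite('pics/w10.png',C[0][:,:,::-1])
P=cloud(C); c=(530.3,145)
m=(np.hypot(P[...,0]-c[0],P[...,1]-c[1])<40)&(P[...,2]>57)&(P[...,2]<66)
print(m.sum(),cv2.minEnclosingCircle(P[m][:,:2].astype(np.float32)),np.median(P[m][:,2]))
go(454,-232.2,190,12)
E
```

```text
cmd [530.  145.1  56.9] meas-cmd [  4.3   0.5 142.6]
t 22.0 p [534.3 145.6 199.5] head 11.9 F [ 1.3  0.5 -0.6] T [ 0.05 -0.01  0.05] w 72.2 q [0.14 0.1  0.05 1.5  0.   1.51]
cmd [530.  145.1 191.9] meas-cmd [4.3 0.5 7.6]
t 22.0 p [534.3 145.6 199.5] head 11.9 F [ 1.3  0.5 -0.6] T [ 0.05 -0.01  0.05] w 72.2 q [0.14 0.1  0.05 1.5  0.   1.51]
t 22.2 p [529.7 144.9 190.5] head 11.9 F [ 0.4  0.3 -0.3] T [-0.02 -0.01 -0.01] w 71.9 q [ 0.14  0.11  0.04  1.5  -0.    1.51]
4342 ((529.054931640625, 145.99757385253906), 29.96780776977539) 62.38151909510715
ROW [-35.33, -15.26, 0.19, 0.0, 0.0, 0.0]
```

View pics/w10.png

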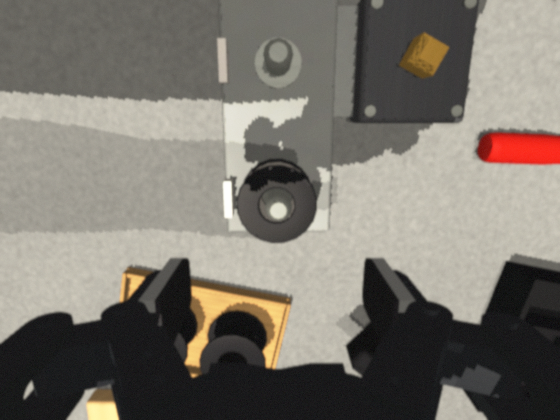

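arm_command:
  plan:
    - [7.2, -35.3, -15.3, 0, 0, 0, 0]
    - [7.2, -35.3, -15.3, 0, 0, 0, 0]
    - [7.2, -35.3, -15.3, 0, 0, 0, 0]
    - [7.2, -35.3, -15.3, 0, 0, 0, 0]
    - [7.2, -35.3, -15.3, 0, 0, 0, 0]
    - [7.2, -35.3, -15.3, 0, 0, 0, 0]
    - [7.2, -35.3, -15.3, 0, 0, 0, 0]
    - [7.2, -35.3, -15.3, 0, 0, 0, 0]
    - [7.2, -35.3, -15.3, 0, 0, 0, 0]
    - [7.2, -35.3, -15.3, 0, 0, 0, 0]

```text
time_s: 23.25
tool_pos: [452.4, -232.0, 190.0]
tool_rot: [-1.979, -2.435, -0.001]
ft_force: [-0.4, 0.8, -0.1]
grip_width: 71.9
```

```bash
python3 - <<'E'
from h import *
rebase(8)
C=cam('wrist'); P=cloud(C); c=(454,-232.2)
m=(np.hypot(P[...,0]-c[0],P[...,1]-c[1])<40)&(P[...,2]>57)&(P[...,2]<66)
(cc,r)=cv2.minEnclosingCircle(P[m][:,:2].astype(np.float32)); print(cc,r)
go(cc[0],cc[1],110,12);go(cc[0],cc[1],55,12)
E
```

```text
t 23.65 p [ 453.8 -231.2  192. ] head 12.0 F [0.6 0.1 0.2] T [-0.03  0.02 -0.02] w 72.1 q [-0.6   0.   -0.07  1.5   0.    0.76]
(453.91259765625, -232.3885955810547) 29.941675186157227
ROW [-0.12, -0.02, 8.2, 0.0, 0.0, 0.0]
ROW [-0.12, -0.02, 13.7, 0.0, 0.0, 0.0]
```

arm_command:
  plan:
    - [7.2, 0, 0, 5, 0, 0, 0]
    - [7.2, 0, 0, 8.2, 0, 0, 0]
    - [7.2, 0, 0, 8.2, 0, 0, 0]
    - [7.2, -0.05, 0, 11, 0, 0, 0]
    - [7.2, -0.05, 0, 13.7, 0, 0, 0]
    - [7.2, -0.05, 0, 13.7, 0, 0, 0]
    - [7.2, -0.05, 0, 13.7, 0, 0, 0]
    - [5, -0.05, 0, 13.7, 0, 0, 0]
    - [5, -0.05, 0, 13.7, 0, 0, 0]
    - [5, -0.05, 0, 13.7, 0, 0, 0]

```text
time_s: 24.7
tool_pos: [455.5, -233.9, 58.3]
tool_rot: [1.975, 2.436, 0.0]
ft_force: [-1.5, 0.7, 7.0]
grip_width: 57.4
```

```bash
python3 - <<'E'
from h import *
done([-.05,0,13.7])
E
```

```text
cmd [ 453.9 -231.7   55. ] meas-cmd [ 1.6 -2.2  3.3]
t 24.7 p [ 455.5 -233.9   58.3] head 11.9 F [-1.5  0.7  7. ] T [ 0.09  0.32 -0.01] w 57.4 q [-0.61  0.06 -0.28  1.23 -0.    0.76]
```

arm_command:
  plan:
    - [5, 0, 0, -4, 0, 0, 0]
    - [5, 0, 0, -8, 0, 0, 0]
    - [5, 0, 0, -11, 0, 0, 0]
    - [5, 0, 0, -11, 0, 0, 0]
    - [5, 0, 0, -11, 0, 0, 0]

```text
time_s: 25.2
tool_pos: [454.1, -232.8, 165.5]
tool_rot: [1.977, 2.439, 0.0]
ft_force: [0.0, 0.1, -2.8]
grip_width: 57.2
```

```bash
python3 - <<'E'
from h import *
done([0,0,-11])
C=cam('wrist'); cv2.imwrite('pics/w11.png',C[0][:,:,::-1])
go(508.6,247,165,12); go(480,0,165,12)
E
```

```text
cmd [ 453.9 -231.7  165. ] meas-cmd [ 0.1 -1.1  0.5]
t 25.2 p [ 454.1 -232.8  165.5] head 11.9 F [ 0.   0.1 -2.8] T [-0.01  0.02  0.  ] w 57.2 q [-0.61  0.01 -0.12  1.45  0.    0.76]
ROW [45.68, 15.32, 0.0, 0.0, 0.0, 0.0]
ROW [22.12, 7.38, 0.0, 0.0, 0.0, 0.0]
```

View pics/w11.png

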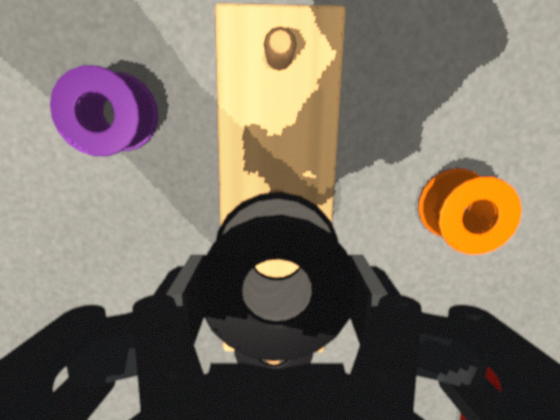

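arm_command:
  plan:
    - [5, 22.1, 7.4, 0, 0, 0, 0]
    - [5, 45.7, 15.3, 0, 0, 0, 0]
    - [5, 45.7, 15.3, 0, 0, 0, 0]
    - [5, 45.7, 15.3, 0, 0, 0, 0]
    - [5, 45.7, 15.3, 0, 0, 0, 0]
    - [5, 45.7, 15.3, 0, 0, 0, 0]
    - [5, 45.7, 15.3, 0, 0, 0, 0]
    - [5, 45.7, 15.3, 0, 0, 0, 0]
    - [5, 45.7, 15.3, 0, 0, 0, 0]
    - [5, 45.7, 15.3, 0, 0, 0, 0]

```text
time_s: 26.25
tool_pos: [506.8, 249.2, 161.5]
tool_rot: [-1.973, -2.44, 0.006]
ft_force: [1.0, -0.3, -3.5]
grip_width: 57.5
```

```bash
python3 - <<'E'
from h import *
rebase(10)
C=cam('wrist'); cv2.imwrite('pics/w12.png',C[0][:,:,::-1])
go(508.6,247,120,12)
E
```

```text
t 26.75 p [508.8 245.  164.7] head 11.8 F [-0.7  0.6 -2.4] T [-0.04 -0.02  0.02] w 57.1 q [ 0.33  0.15  0.03  1.45 -0.    1.69]
ROW [0.2, 0.02, 4.47, 0.0, 0.0, -0.2]
```

View pics/w12.png

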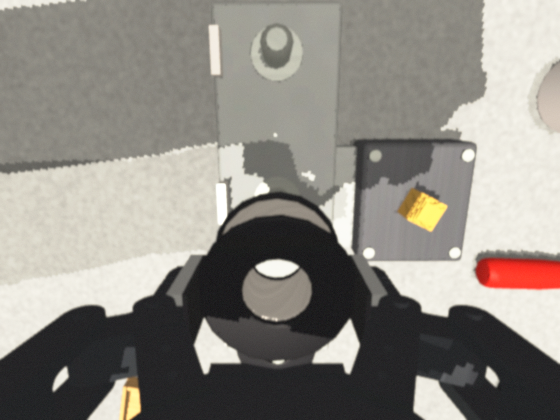

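```bash
python3 - <<'E'
from h import *
for i in range(4): settle(3); st()
E
```

```text
t 26.95 p [509.  245.7 165.2] head 11.9 F [-0.1  0.1 -2.8] T [ 0.01 -0.05  0.01] w 57.4 q [ 0.33  0.15  0.03  1.45 -0.    1.69]
t 27.1 p [508.9 246.1 165.1] head 11.9 F [-0.4  0.  -2.9] T [ 0.03  0.01 -0.04] w 57.6 q [0.33 0.15 0.03 1.45 0.   1.69]
t 27.25 p [508.8 246.3 165. ] head 11.9 F [ 0.5  0.2 -2.2] T [-0.01  0.   -0.03] w 57.1 q [0.33 0.15 0.03 1.45 0.   1.69]
t 27.4 p [508.8 246.3 164.9] head 11.9 F [-0.  -0.3 -2.8] T [-0.03  0.05  0.06] w 57.6 q [ 0.33  0.15  0.03  1.45 -0.    1.69]
```

arm_command:
  plan:
    - [5, 0, 0, 3, 0, 0, 0]
    - [5, 0, 0, 5, 0, 0, 0]
    - [5, 0, 0, 5, 0, 0, 0]
    - [5, 0, 0, 6, 0, 0, 0]
    - [5, 0, 0, 7, 0, 0, 0]
    - [5, 0, 0, 8, 0, 0, 0]

```text
time_s: 28.0
tool_pos: [509.6, 246.6, 85.3]
tool_rot: [1.978, 2.439, 0.003]
ft_force: [0.3, 0.3, -1.8]
grip_width: 57.4
```

```bash
python3 - <<'E'
from h import *
setcmd([508.6,247,165],down(12).as_rotvec())
done([0,0,8])
E
```

```text
cmd [508.6 247.   85. ] meas-cmd [ 1.  -0.4  0.3]
t 28.0 p [509.6 246.6  85.3] head 11.9 F [ 0.3  0.3 -1.8] T [-0.02 -0.    0.02] w 57.4 q [ 0.33  0.18 -0.09  1.3  -0.    1.69]
```

arm_command:
  plan:
    - [5, 0, 0, 1.2, 0, 0, 0]
    - [5, 0, 0, 2.2, 0, 0, 0]
    - [5, 0, 0, 2.7, 0, 0, 0]
    - [5, 0, 0, 2.8, 0, 0, 0]
    - [5, 0, 0, 2.8, 0, 0, 0]

```text
time_s: 28.5
tool_pos: [508.0, 246.0, 58.4]
tool_rot: [-1.978, -2.44, 0.002]
ft_force: [-4.7, -2.6, 6.2]
grip_width: 57.5
```

arm_command:
  plan:
    - [7.2, 0, 0, 0, 0, 0, 0]
    - [7.2, 0, 0, 0, 0, 0, 0]
    - [7.2, 0, 0, 0, 0, 0, 0]
    - [7.2, 0, 0, -4, 0, 0, 0]
    - [7.2, 0, 0, -8, 0, 0, 0]
    - [7.2, 0, 0, -12, 0, 0, 0]
    - [7.2, 0, 0, -13.5, 0, 0, 0]
    - [7.2, 0, 0, -13.5, 0, 0, 0]

```text
time_s: 29.3
tool_pos: [511.0, 247.0, 195.5]
tool_rot: [1.976, 2.437, 0.01]
ft_force: [0.8, -0.4, 0.0]
grip_width: 72.6
```

```bash
python3 - <<'E'
from h import *
done([0,0,2.8]); done([0,0,-13.5]); settle(4); st()
C=cam('wrist'); cv2.imwrite('pics/w13.png',C[0][:,:,::-1])
P=cloud(C); c=(508.6,247)
m=(np.hypot(P[...,0]-c[0],P[...,1]-c[1])<40)&(P[...,2]>57)&(P[...,2]<66)
print(m.sum(),cv2.minEnclosingCircle(P[m][:,:2].astype(np.float32)),np.median(P[m][:,2]))
go(480,-50,240,12)
go(473.8,-335.3,190,12)
E
```

```text
cmd [508.6 247.   57. ] meas-cmd [  2.4  -0.  138.5]
t 29.3 p [511.  247.  195.5] head 11.9 F [ 0.8 -0.4  0. ] T [-0.02  0.    0.01] w 72.6 q [0.33 0.15 0.09 1.51 0.   1.69]
cmd [508.6 247.  192. ] meas-cmd [ 2.4 -0.   3.5]
t 29.3 p [511.  247.  195.5] head 11.9 F [ 0.8 -0.4  0. ] T [-0.02  0.    0.01] w 72.6 q [0.33 0.15 0.09 1.51 0.   1.69]
t 29.5 p [507.6 245.8 189. ] head 11.9 F [-1.8  0.4  0.2] T [-0.   -0.04 -0.01] w 72.0 q [ 0.33  0.15  0.08  1.51 -0.    1.69]
4386 ((508.020263671875, 247.60569763183594), 29.908954620361328) 62.38825562397879
ROW [-28.46, -8.97, -4.8, 0.0, 0.0, 0.0]
ROW [-56.23, -15.51, 0.2, 0.0, 0.0, 0.0]
```

View pics/w13.png

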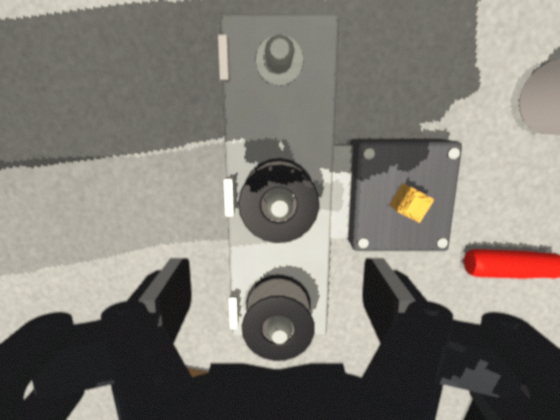

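arm_command:
  plan:
    - [7.2, -56.2, -15.5, 0, 0, 0, 0]
    - [7.2, -56.2, -15.5, 0, 0, 0, 0]
    - [7.2, -56.2, -15.5, 0, 0, 0, 0]
    - [7.2, -56.2, -15.5, 0, 0, 0, 0]
    - [7.2, -56.2, -15.5, 0, 0, 0, 0]
    - [7.2, -56.2, -15.5, 0, 0, 0, 0]
    - [7.2, -56.2, -15.5, 0, 0, 0, 0]
    - [7.2, -56.2, -15.5, 0, 0, 0, 0]
    - [7.2, -56.2, -15.5, 0, 0, 0, 0]
    - [7.2, -56.2, -15.5, 0, 0, 0, 0]

```text
time_s: 30.55
tool_pos: [477.1, -254.3, 189.9]
tool_rot: [-1.977, -2.438, -0.0]
ft_force: [0.5, 0.7, -0.9]
grip_width: 71.9
```

```bash
python3 - <<'E'
from h import *
rebase(6)
go(473.8,-335.3,190,12)
E
```

```text
t 30.85 p [ 477.9 -251.7  190.6] head 12.0 F [-0.6  0.9 -0.5] T [ 0.02 -0.08  0.03] w 72.1 q [-0.61  0.08  0.01  1.5   0.    0.75]
ROW [-8.1, -2.13, 0.06, 0.0, 0.0, 0.0]
```

arm_command:
  plan:
    - [7.2, -4, -1, 0, 0, 0, 0]
    - [7.2, -8.1, -2.1, 0, 0, 0, 0]
    - [7.2, -8.1, -2.1, 0, 0, 0, 0]
    - [7.2, -8.1, -2.1, 0, 0, 0, 0]
    - [7.2, -8.1, -2.1, 0, 0, 0, 0]

```text
time_s: 31.35
tool_pos: [475.0, -334.5, 191.8]
tool_rot: [-1.975, -2.442, -0.001]
ft_force: [0.3, 0.6, -0.4]
grip_width: 71.8
```

```bash
python3 - <<'E'
from h import *
rebase(12)
C=cam('wrist'); P=cloud(C); c=(473.8,-335.3);cv2.imwrite('pics/w14.png',C[0][:,:,::-1])
m=(np.hypot(P[...,0]-c[0],P[...,1]-c[1])<40)&(P[...,2]>57)&(P[...,2]<66)
(cc,r)=cv2.minEnclosingCircle(P[m][:,:2].astype(np.float32)); print(cc,r)
go(cc[0],cc[1],110,12);go(cc[0],cc[1],55,12)
E
```

```text
t 31.95 p [ 474.6 -336.4  191.9] head 11.9 F [ 0.5 -0.6  0.2] T [-0.03  0.05 -0.02] w 72.0 q [-0.73  0.19  0.13  1.51 -0.    0.63]
(473.57965087890625, -335.3074951171875) 29.85129737854004
ROW [0.13, -0.07, 8.19, 0.0, 0.0, -0.1]
ROW [0.13, -0.07, 13.69, 0.0, 0.0, -0.1]
```

View pics/w14.png

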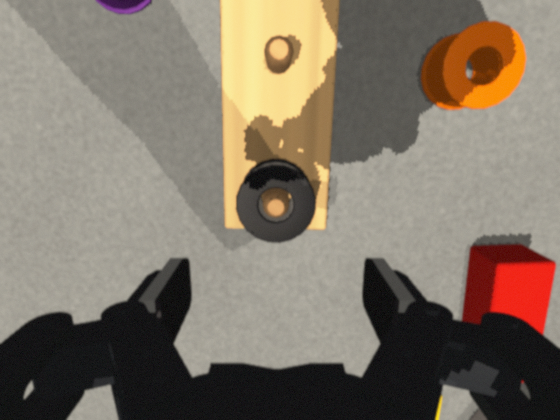

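arm_command:
  plan:
    - [7.2, 0.1, -0.1, 5, 0, 0, 0]
    - [7.2, 0.1, -0.1, 8.2, 0, 0, 0]
    - [7.2, 0.1, -0.1, 8.2, 0, 0, 0]
    - [7.2, 0.1, -0.1, 11, 0, 0, 0]
    - [7.2, 0.1, -0.1, 13.7, 0, 0, 0]
    - [7.2, 0.1, -0.1, 13.7, 0, 0, 0]
    - [7.2, 0.1, -0.1, 13.7, 0, 0, 0]
    - [5, 0.1, -0.1, 13.7, 0, 0, 0]
    - [5, 0.1, -0.1, 13.7, 0, 0, 0]
    - [5, 0.1, -0.1, 13.7, 0, 0, 0]

```text
time_s: 33.0
tool_pos: [475.1, -337.3, 58.5]
tool_rot: [1.975, 2.436, -0.001]
ft_force: [0.2, 0.8, 6.7]
grip_width: 57.4
```

```bash
python3 - <<'E'
from h import *
done([.1,-.1,13.7])
E
```

```text
cmd [ 473.4 -335.6   54.9] meas-cmd [ 1.7 -1.7  3.6]
t 33.0 p [ 475.1 -337.3   58.5] head 11.9 F [0.2 0.8 6.7] T [ 0.08  0.31 -0.02] w 57.4 q [-0.73  0.24 -0.08  1.25 -0.    0.63]
```

arm_command:
  plan:
    - [5, 0, 0, -4, 0, 0, 0]
    - [5, 0, 0, -8, 0, 0, 0]
    - [5, 0, 0, -11, 0, 0, 0]
    - [5, 0, 0, -11, 0, 0, 0]
    - [5, 0, 0, -11, 0, 0, 0]

```text
time_s: 33.5
tool_pos: [473.8, -335.9, 165.4]
tool_rot: [1.978, 2.439, 0.0]
ft_force: [-0.5, -0.4, -3.9]
grip_width: 57.7
```

```bash
python3 - <<'E'
from h import *
done([0,0,-11])
C=cam('wrist'); cv2.imwrite('pics/w15.png',C[0][:,:,::-1])
go(480,20,165,12)
E
```

```text
cmd [ 473.4 -335.6  164.9] meas-cmd [ 0.4 -0.3  0.5]
t 33.5 p [ 473.8 -335.9  165.4] head 11.9 F [-0.5 -0.4 -3.9] T [0.02 0.06 0.01] w 57.7 q [-0.73  0.19  0.08  1.46  0.    0.63]
ROW [34.66, 8.0, -0.01, 0.0, 0.0, -0.1]
```

View pics/w15.png

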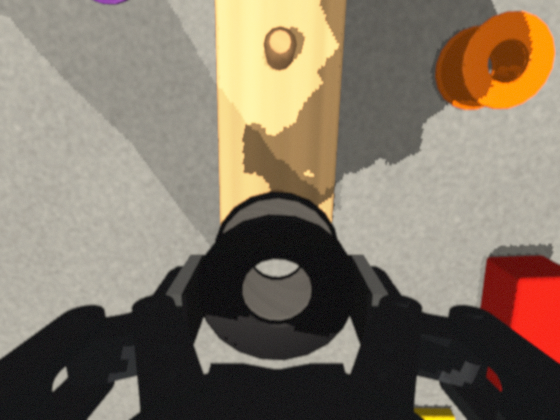

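arm_command:
  plan:
    - [5, 34.7, 8, 0, 0, 0, 0]
    - [5, 34.7, 8, 0, 0, 0, 0]
    - [5, 34.7, 8, 0, 0, 0, 0]
    - [5, 34.7, 8, 0, 0, 0, 0]
    - [5, 34.7, 8, 0, 0, 0, 0]
    - [5, 34.7, 8, 0, 0, 0, 0]
    - [5, 34.7, 8, 0, 0, 0, 0]
    - [5, 34.7, 8, 0, 0, 0, 0]
    - [5, 34.7, 8, 0, 0, 0, 0]

```text
time_s: 34.45
tool_pos: [478.2, 22.1, 162.3]
tool_rot: [-1.971, -2.441, 0.005]
ft_force: [-0.2, -0.7, -3.5]
grip_width: 57.8
```

```bash
python3 - <<'E'
from h import *
done([34.7,8,0]);go(486.8,349.3,165,12)
E
```

```text
cmd [479.9  20.4 164.9] meas-cmd [-1.7  1.7 -2.6]
t 34.45 p [478.2  22.1 162.3] head 12.2 F [-0.2 -0.7 -3.5] T [-0.05  0.02  0.01] w 57.8 q [-0.09 -0.07 -0.2   1.45 -0.    1.26]
ROW [32.04, 7.47, -0.01, 0.0, 0.0, -0.1]
```

arm_command:
  plan:
    - [5, 32, 7.5, 0, 0, 0, 0]
    - [5, 32, 7.5, 0, 0, 0, 0]
    - [5, 32, 7.5, 0, 0, 0, 0]
    - [5, 32, 7.5, 0, 0, 0, 0]
    - [5, 32, 7.5, 0, 0, 0, 0]
    - [5, 32, 7.5, 0, 0, 0, 0]
    - [5, 32, 7.5, 0, 0, 0, 0]
    - [5, 32, 7.5, 0, 0, 0, 0]
    - [5, 32, 7.5, 0, 0, 0, 0]
    - [5, 32, 7.5, 0, 0, 0, 0]

```text
time_s: 35.45
tool_pos: [487.5, 346.8, 163.8]
tool_rot: [-1.982, -2.438, 0.004]
ft_force: [0.7, -0.4, -2.9]
grip_width: 57.7
```

```bash
python3 - <<'E'
from h import *
done([32,7.5,0]);
settle(12);st()
go(486.8,349.3,120,12)
C=cam('wrist'); cv2.imwrite('pics/w16.png',C[0][:,:,::-1])
E
```

```text
cmd [487.2 349.  164.9] meas-cmd [ 0.4 -2.2 -1.2]
t 35.45 p [487.5 346.8 163.8] head 11.8 F [ 0.7 -0.4 -2.9] T [ 0.   -0.01 -0.06] w 57.7 q [ 0.51  0.24  0.13  1.47 -0.    1.87]
t 36.05 p [487.1 349.  165. ] head 11.9 F [-0.7  0.4 -2.5] T [-0.   -0.01  0.04] w 58.0 q [ 0.51  0.24  0.14  1.47 -0.    1.87]
ROW [0.04, -0.03, 4.49, 0.0, 0.0, -0.1]
```

View pics/w16.png

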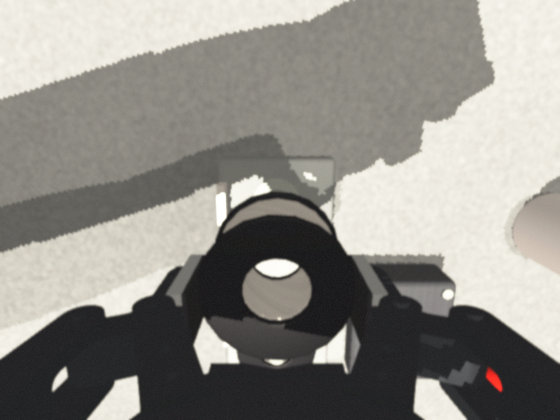

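arm_command:
  plan:
    - [5, 0, 0, 3, 0, 0, 0]
    - [5, 0, 0, 5, 0, 0, 0]
    - [5, 0, 0, 5, 0, 0, 0]
    - [5, 0, 0, 6, 0, 0, 0]
    - [5, 0, 0, 7, 0, 0, 0]
    - [5, 0, 0, 8, 0, 0, 0]

```text
time_s: 36.7
tool_pos: [487.9, 349.4, 85.4]
tool_rot: [1.978, 2.44, 0.003]
ft_force: [0.6, -0.3, -2.5]
grip_width: 57.3
```

```bash
python3 - <<'E'
from h import *
done([0,0,8])
E
```

```text
cmd [487.2 349.   84.9] meas-cmd [0.8 0.4 0.5]
t 36.7 p [487.9 349.4  85.4] head 11.9 F [ 0.6 -0.3 -2.5] T [-0.01  0.05 -0.01] w 57.3 q [ 0.51  0.27  0.01  1.31 -0.    1.87]
```

arm_command:
  plan:
    - [5, 0, 0, 1.2, 0, 0, 0]
    - [5, 0, 0, 2.2, 0, 0, 0]
    - [5, 0, 0, 2.7, 0, 0, 0]
    - [5, 0, 0, 2.8, 0, 0, 0]
    - [5, 0, 0, 2.8, 0, 0, 0]

```text
time_s: 37.2
tool_pos: [486.5, 348.7, 58.5]
tool_rot: [-1.978, -2.44, 0.002]
ft_force: [-4.5, -2.8, 6.2]
grip_width: 57.8
```

arm_command:
  plan:
    - [7.2, 0, 0, 0, 0, 0, 0]
    - [7.2, 0, 0, 0, 0, 0, 0]
    - [7.2, 0, 0, 0, 0, 0, 0]
    - [7.2, 0, 0, -4, 0, 0, 0]
    - [7.2, 0, 0, -8, 0, 0, 0]
    - [7.2, 0, 0, -12, 0, 0, 0]
    - [7.2, 0, 0, -16, 0, 0, 0]
    - [7.2, 0, 0, -19, 0, 0, 0]
    - [7.2, 0, 0, -19, 0, 0, 0]

```text
time_s: 38.1
tool_pos: [489.7, 350.4, 253.7]
tool_rot: [1.976, 2.437, 0.017]
ft_force: [0.5, -0.3, 0.1]
grip_width: 72.1
```

```bash
python3 - <<'E'
from h import *
done([0,0,2.8]); done([0,0,-19]); settle(4); st()
C=cam('wrist'); cv2.imwrite('pics/w17.png',C[0][:,:,::-1])
P=cloud(C)
for c in ((486.8,349.3),(508.6,247),(530,145)):
    m=(np.hypot(P[...,0]-c[0],P[...,1]-c[1])<40)&(P[...,2]>57)&(P[...,2]<66)
    if m.sum()>50: print(m.sum(),cv2.minEnclosingCircle(P[m][:,:2].astype(np.float32)),np.median(P[m][:,2]))
for c in ('top','scene'):
    ctrl.get_image(c)
    print([(round(x['score'],2),np.round(x['location']).tolist()) for x in ctrl.pinpoint('t_handle',c)][:3])
im,d,*_=C2=cam('top'); cv2.imwrite('pics/top1.png',im[:,:,::-1])
P=cloud(C2); m=(np.hypot(P[...,0]-658,P[...,1]-6)<120)&(P[...,2]>50)&(P[...,2]<68)
if m.sum(): print(cv2.minAreaRect(P[m][:,:2].astype(np.float32)),m.sum())
E
```

```text
cmd [487.2 349.   56.9] meas-cmd [  2.5   1.4 196.7]
t 38.1 p [489.7 350.4 253.7] head 11.9 F [ 0.5 -0.3  0.1] T [ 0.04 -0.01  0.03] w 72.1 q [0.51 0.24 0.31 1.63 0.   1.87]
cmd [487.2 349.  246.9] meas-cmd [2.5 1.4 6.7]
t 38.1 p [489.7 350.4 253.7] head 11.9 F [ 0.5 -0.3  0.1] T [ 0.04 -0.01  0.03] w 72.1 q [0.51 0.24 0.31 1.63 0.   1.87]
t 38.3 p [486.7 348.7 245.1] head 11.9 F [-0.6 -0.2 -0.3] T [ 0.    0.04 -0.  ] w 71.9 q [ 0.51  0.25  0.3   1.63 -0.    1.87]
3016 ((486.39190673828125, 350.6365661621094), 29.81075668334961) 62.35441190137254
2432 ((507.96875, 247.83157348632812), 30.02785873413086) 62.44862658932095
185 ((523.9710693359375, 170.12620544433594), 16.887874603271484) 62.262059090438584
[(0.84, [662.0, 7.0, -5.0]), (0.72, [766.0, 237.0, -3.0]), (0.61, [530.0, 144.0, 21.0])]
[(0.61, [662.0, 7.0, 1.0]), (0.57, [482.0, -4.0, -1.0]), (0.2, [608.0, 266.0, 38.0])]
((625.72705078125, 16.0999755859375), (45.56353759765625, 155.7601776123047), 81.96987915039062) 183
```

View pics/top1.png

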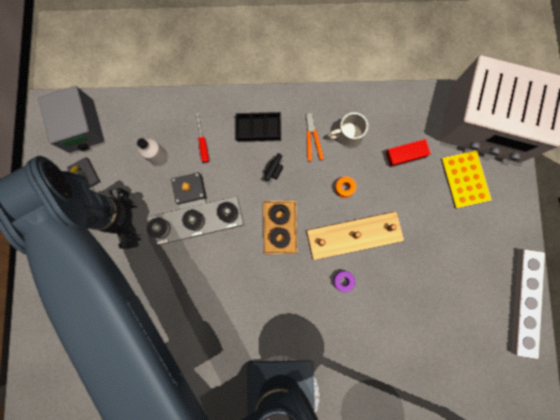

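All three spools are seated (tops at z≈62.4), both empties are in the tray, and the handle is still at (660,8). Next is the handle.

```bash
python3 - <<'E'
from h import *
go(660.5,8.4,220,61)
E
```

```text
ROW [-36.91, 9.92, 2.69, 0.0, 0.0, -49.1]
```

arm_command:
  plan:
    - [5, -36.9, 9.9, 2.7, 0, 0, -49.1]
    - [5, -36.9, 9.9, 2.7, 0, 0, -49.1]
    - [5, -36.9, 9.9, 2.7, 0, 0, -49.1]
    - [5, -36.9, 9.9, 2.7, 0, 0, -49.1]
    - [5, -36.9, 9.9, 2.7, 0, 0, -49.1]
    - [5, -36.9, 9.9, 2.7, 0, 0, -49.1]
    - [5, -36.9, 9.9, 2.7, 0, 0, -49.1]
    - [5, -36.9, 9.9, 2.7, 0, 0, -49.1]
    - [5, -36.9, 9.9, 2.7, 0, 0, -49.1]
    - [5, -36.9, 9.9, 2.7, 0, 0, -49.1]

```text
time_s: 39.6
tool_pos: [660.2, 7.1, 218.7]
tool_rot: [-0.789, -3.039, -0.0]
ft_force: [0.6, 0.4, -0.3]
grip_width: 50.1
```

```bash
python3 - <<'E'
from h import *
rebase(16)
C=cam('wrist'); cv2.imwrite('pics/w18.png',C[0][:,:,::-1])
P=cloud(C)
m=(np.hypot(P[...,0]-660,P[...,1]-8)<110)
mb=m&(P[...,2]>54)&(P[...,2]<66); print('bar',mb.sum(),cv2.minAreaRect(P[mb][:,:2].astype(np.float32)),np.median(P[mb][:,2]))
mh=m&(P[...,2]>29)&(P[...,2]<40); print('hub',mh.sum(),cv2.minAreaRect(P[mh][:,:2].astype(np.float32)))
E
```

```text
t 40.4 p [660.3   8.4 219.9] head 61.0 F [ 0.1 -0.2  0.2] T [-0.06  0.01 -0.01] w 50.1 q [-0.09  0.41  0.46  1.62 -0.    0.42]
bar 2267 ((660.875244140625, 9.054731369018555), (17.78754997253418, 89.091796875), 60.63394546508789) 59.03468551054971
hub 1700 ((697.3699340820312, 13.93454360961914), (134.15475463867188, 76.62098693847656), 6.868691921234131)
```

View pics/w18.png

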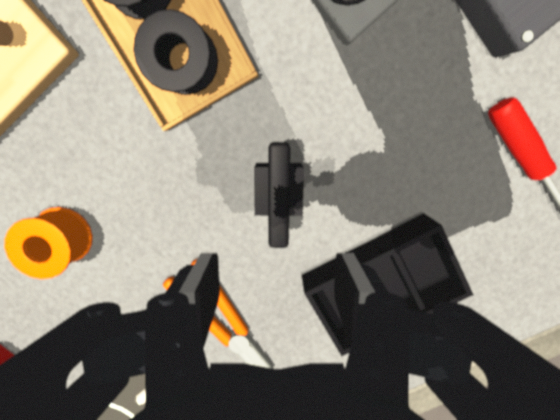

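```bash
python3 - <<'E'
from h import *
go(660.9,9,60,60.7)
E
```

```text
ROW [-0.02, 0.08, 15.99, 0.0, 0.0, 0.3]
```

arm_command:
  plan:
    - [5, 0, 0.1, 4, 0, 0, 0.3]
    - [5, 0, 0.1, 8, 0, 0, 0.3]
    - [5, 0, 0.1, 11, 0, 0, 0.3]
    - [5, 0, 0.1, 13, 0, 0, 0.3]
    - [5, 0, 0.1, 15, 0, 0, 0.3]
    - [5, 0, 0.1, 16, 0, 0, 0.3]
    - [5, 0, 0.1, 16, 0, 0, 0.3]
    - [5, 0, 0.1, 16, 0, 0, 0.3]
    - [5, 0, 0.1, 16, 0, 0, 0.3]

```text
time_s: 41.35
tool_pos: [662.1, 9.2, 61.9]
tool_rot: [0.793, 3.037, 0.001]
ft_force: [-0.2, 0.3, -1.6]
grip_width: 49.9
```

arm_command:
  plan:
    - [3, 0, 0, 0, 0, 0, 0]
    - [1, 0, 0, 0, 0, 0, 0]
    - [1, 0, 0, 0, 0, 0, 0]
    - [1, 0, 0, 0, 0, 0, 0]
    - [1, 0, 0, 0, 0, 0, 0]
    - [1, 0, 0, 0, 0, 0, 0]

```text
time_s: 41.95
tool_pos: [661.7, 9.4, 61.2]
tool_rot: [0.793, 3.038, 0.001]
ft_force: [0.3, 1.6, 6.1]
grip_width: 16.7
```

```bash
python3 - <<'E'
from h import *
done([0,.1,16],[0,0,.3])
E
```

```text
cmd [660.8   9.3  59.9] meas-cmd [0.9 0.2 1.3]
t 41.95 p [661.7   9.4  61.2] head 60.7 F [0.3 1.6 6.1] T [ 0.12 -0.06  0.03] w 16.7 q [-0.09  0.44  0.18  1.31  0.    0.42]
```

arm_command:
  plan:
    - [1, 0, 0, -3, 0, 0, 0]
    - [1, 0, 0, -6, 0, 0, 0]
    - [1, 0, 0, -10, 0, 0, 0]
    - [1, 0, 0, -10, 0, 0, 0]
    - [1, 0, 0, -10, 0, 0, 0]
    - [1, 0, 0, -10, 0, 0, 0]

```text
time_s: 42.55
tool_pos: [659.5, 9.3, 157.3]
tool_rot: [-0.793, -3.036, 0.001]
ft_force: [-0.4, -0.0, -1.6]
grip_width: 16.6
```

```bash
python3 - <<'E'
from h import *
done([0,0,-10]); settle(4)
st();C=cam('wrist'); cv2.imwrite('pics/w19.png',C[0][:,:,::-1])
go(606.1,267.9,160,75)
E
```

```text
cmd [660.8   9.3 159.9] meas-cmd [-1.3  0.1 -2.6]
t 42.55 p [659.5   9.3 157.3] head 60.7 F [-0.4 -0.  -1.6] T [0.   0.03 0.02] w 16.6 q [-0.09  0.41  0.33  1.5  -0.    0.42]
t 42.75 p [659.6   9.4 157.6] head 60.7 F [ 0.  -0.5 -1.4] T [-0.07 -0.05 -0.06] w 16.9 q [-0.09  0.41  0.33  1.5  -0.    0.42]
ROW [17.42, 19.89, -0.01, 0.0, 0.0, -14.3]
```

View pics/w19.png

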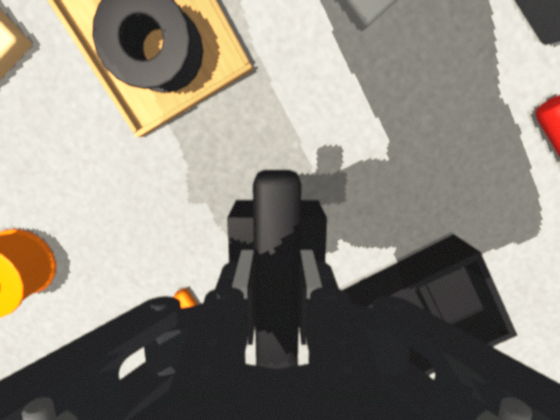

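```bash
python3 - <<'E'
from h import *
p,R,s=pose();C=cam('wrist');P=cloud(C)
T=R.inv().apply((P.reshape(-1,3)-p)).reshape(P.shape)
m=(np.abs(T[...,1])<40)&(T[...,0]>12)&(T[...,0]<60)&(T[...,2]>-5)&(T[...,2]<75)
b=m&(T[...,2]<8)&(np.abs(T[...,1])<14); q=T[b]; print('bar',b.sum(),'xmax',np.percentile(q[:,0],[98,99.5,100]),'y',np.percentile(q[:,1],[1,50,99]),'z',np.percentile(q[:,2],[5,50,95]))
# angle of bar: fit edges
for x in range(15,45,5):
    k=b&(np.abs(T[...,0]-x)<2.5); 
    if k.sum()>5: print(x,np.round([T[k][:,1].min(),T[k][:,1].max(),np.median(T[k][:,2])],1))
h=m&(T[...,2]>15); q=T[h]; 
if len(q): print('hub',len(q),np.percentile(q[:,0],[1,50,99]),np.percentile(q[:,1],[1,50,99]),np.percentile(q[:,2],[1,10,25,50,99]))
E
```

```text
bar 4169 xmax [44.56490231 44.98942991 45.21714238] y [-9.48608585 -0.62381278  7.88434653] z [0.86150918 2.02225638 4.90977157]
15 [-9.5  7.9  1.9]
20 [-9.8  8.2  1.9]
25 [-9.8  8.2  1.9]
30 [-9.6  8.1  1.9]
35 [-9.5  7.9  2. ]
40 [-9.9  8.3  2. ]
hub 1920 [12.21480049 20.69009677 22.41645825] [-22.59450038   9.95673489  21.04712639] [25.16844134 26.00729396 26.51309893 27.24988406 60.26350057]
```

```bash
python3 - <<'E'
from h import *
go(634,198,160,75)
E
```

```text
ROW [11.57, 15.15, -0.01, 0.0, 0.0, -14.3]
```

arm_command:
  plan:
    - [1, 11.6, 15.1, 0, 0, 0, -14.3]
    - [1, 11.6, 15.1, 0, 0, 0, -14.3]
    - [1, 11.6, 15.1, 0, 0, 0, -14.3]
    - [1, 11.6, 15.1, 0, 0, 0, -14.3]
    - [1, 11.6, 15.1, 0, 0, 0, -14.3]
    - [1, 11.6, 15.1, 0, 0, 0, -14.3]
    - [1, 11.6, 15.1, 0, 0, 0, -14.3]

```text
time_s: 43.55
tool_pos: [633.5, 196.9, 159.7]
tool_rot: [-0.41, -3.115, 0.001]
ft_force: [-0.1, -0.3, 0.2]
grip_width: 16.6
```

```bash
cat > shaft.py <<'E'
from h import *
import sys
def meas(name):
    p,R,s=pose();C=cam('wrist');P=cloud(C);im=C[0]
    cv2.imwrite(f'pics/{name}.png',im[:,:,::-1])
    T=R.inv().apply((P.reshape(-1,3)-p)).reshape(P.shape)
    hsv=cv2.cvtColor(im,cv2.COLOR_RGB2HSV)
    near=np.hypot(P[...,0]-606,P[...,1]-268)<40
    m=near&(hsv[...,1]>110)&(P[...,2]>45)
    m2=m&(P[...,2]>62.5)
    print('shaft world',cv2.minAreaRect(P[m][:,:2].astype(np.float32)),m.sum())
    print('shaft tool',cv2.minAreaRect(T[m][:,:2].astype(np.float32)))
    print('top  tool',m2.sum(),cv2.minAreaRect(T[m2][:,:2].astype(np.float32)),np.median(P[m2][:,2]))
    bl=near&(P[...,2]>36)&(P[...,2]<45)
    b=(T[...,0]>12)&(T[...,0]<60)&(T[...,2]>-5)&(T[...,2]<8)&(np.abs(T[...,1])<14); q=T[b]
    if len(q): print('bar xmax',np.percentile(q[:,0],[99.5]),'y',np.percentile(q[:,1],[1,99]),cv2.minAreaRect(q[:,:2].astype(np.float32)))
E
python3 - <<'E'
from shaft import *
done([11.6,15.1,0],[0,0,-14.3]);settle(14);st()
meas('w20')
E
```

```text
cmd [633.4 197.7 159.9] meas-cmd [ 0.1 -0.8 -0.2]
t 43.55 p [633.5 196.9 159.7] head 75.0 F [-0.1 -0.3  0.2] T [-0.05 -0.02  0.07] w 16.6 q [ 0.2   0.41  0.34  1.5  -0.    0.46]
t 44.25 p [633.4 197.7 159.9] head 75.0 F [-0.5  0.7 -1.3] T [-0.06  0.    0.04] w 16.8 q [0.2  0.41 0.34 1.5  0.   0.46]
shaft world ((606.2040405273438, 267.2843322753906), (20.30319595336914, 19.971569061279297), 75.49266815185547) 1188
shaft tool ((44.283565521240234, 60.15992736816406), (20.303285598754883, 19.971479415893555), 89.53550720214844)
top  tool 562 ((44.175716400146484, 59.998756408691406), (16.499767303466797, 16.787357330322266), 0.09313817322254181) 64.16462071923571
bar xmax [45.21405886] y [-9.64072098  7.7456448 ] ((28.74681854248047, -0.9773874282836914), (33.45795822143555, 18.114410400390625), 0.039267078042030334)
```

View pics/w20.png

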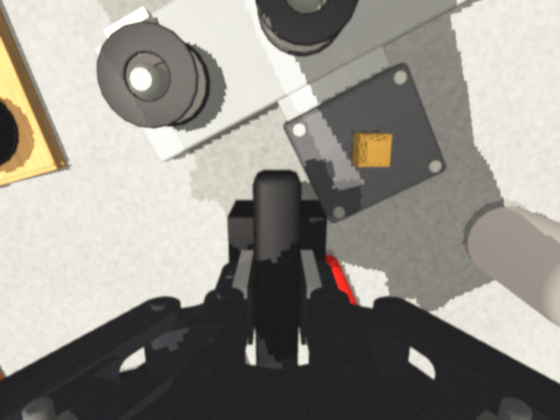

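arm_command:
  plan:
    - [1, 4.4, 6.1, 0, 0, 0, 0]
    - [1, 4.4, 6.1, 0, 0, 0, 0]
    - [1, 4.4, 6.1, 0, 0, 0, 0]
    - [1, 4.4, 6.1, 1, 0, 0, 0]
    - [1, 4.4, 6.1, 2, 0, 0, 0]
    - [1, 4.4, 6.1, 2.6, 0, 0, 0]
    - [1, 4.4, 6.1, 2.6, 0, 0, 0]
    - [1, 4.4, 6.1, 2.6, 0, 0, 0]
    - [1, 4.4, 6.1, 2.6, 0, 0, 0]
    - [1, 4.4, 6.1, 2.6, 0, 0, 0]

```text
time_s: 45.3
tool_pos: [607.2, 267.9, 134.6]
tool_rot: [0.41, 3.114, 0.001]
ft_force: [0.4, -0.5, -1.7]
grip_width: 16.6
```

```bash
python3 - <<'E'
from h import *
done([4.4,6.1,2.6]);settle(10);st()
E
```

```text
cmd [606.7 268.  133.9] meas-cmd [ 0.5 -0.1  0.7]
t 45.3 p [607.2 267.9 134.6] head 75.0 F [ 0.4 -0.5 -1.7] T [-0.04 -0.03 -0.  ] w 16.6 q [ 0.31  0.42  0.3   1.45 -0.    0.58]
t 45.8 p [606.7 268.1 133.9] head 75.0 F [-0.2  0.1 -0.6] T [ 0.   -0.02 -0.02] w 16.7 q [ 0.32  0.42  0.3   1.45 -0.    0.58]
```

arm_command:
  plan:
    - [1, 0, 0, 0.5, 0, 0, 0]
    - [1, 0, 0, 0.9, 0, 0, 0]
    - [1, 0, 0, 1.2, 0, 0, 0]
    - [1, 0, 0, 1.5, 0, 0, 0]
    - [1, 0, 0, 1.8, 0, 0, 0]
    - [1, 0, 0, 1.8, 0, 0, 0]

```text
time_s: 46.4
tool_pos: [606.3, 267.9, 115.1]
tool_rot: [-0.409, -3.114, 0.001]
ft_force: [0.4, -0.2, -1.6]
grip_width: 16.3
```

```bash
python3 - <<'E'
from h import *
done([0,0,1.8]);settle(2);st()
E
```

```text
cmd [606.7 268.  115.9] meas-cmd [-0.4 -0.1 -0.8]
t 46.4 p [606.3 267.9 115.1] head 75.0 F [ 0.4 -0.2 -1.6] T [-0.    0.05 -0.  ] w 16.3 q [ 0.31  0.42  0.26  1.42 -0.    0.58]
t 46.5 p [606.6 268.  115.8] head 75.0 F [-0.2 -0.7 -0.6] T [-0.04  0.01  0.01] w 16.7 q [0.31 0.42 0.27 1.42 0.   0.58]
```

Threaded without force (underside about z=55, below the shaft top). Continue.

arm_command:
  plan:
    - [1, 0, 0, 0.5, 0, 0, 0]
    - [1, 0, 0, 0.9, 0, 0, 0]
    - [1, 0, 0, 1.2, 0, 0, 0]
    - [1, 0, 0, 1.4, 0, 0, 0]
    - [1, 0, 0, 1.6, 0, 0, 0]
    - [1, 0, 0, 1.6, 0, 0, 0]

```text
time_s: 47.1
tool_pos: [606.4, 268.0, 101.2]
tool_rot: [0.409, 3.115, -0.0]
ft_force: [-3.2, -1.0, 3.9]
grip_width: 16.4
```

```bash
python3 - <<'E'
from h import *
done([0,0,1.6]);settle(2);st()
p,R,s=pose();C=cam('wrist');P=cloud(C);cv2.imwrite('pics/w21.png',C[0][:,:,::-1])
T=R.inv().apply((P.reshape(-1,3)-p)).reshape(P.shape)
b=(T[...,0]>14)&(T[...,0]<50)&(T[...,2]>-5)&(T[...,2]<8)&(np.abs(T[...,1])<14); print('bar top world z',np.nanpercentile(P[b][:,2],[10,50,90]),'expected 99 seated')
E
```

```text
cmd [606.7 268.   99.9] meas-cmd [-0.3  0.   1.3]
t 47.1 p [606.4 268.  101.2] head 75.0 F [-3.2 -1.   3.9] T [-0.28  0.66 -0.05] w 16.4 q [ 0.32  0.42  0.24  1.39 -0.    0.58]
t 47.2 p [606.4 268.  101.2] head 75.0 F [-2.9 -0.7  5.8] T [-0.32  0.8  -0.03] w 16.3 q [ 0.32  0.42  0.24  1.39 -0.    0.58]
bar top world z [ 97.22559829  99.1520852  100.12065394] expected 99 seated
```

View pics/w21.png

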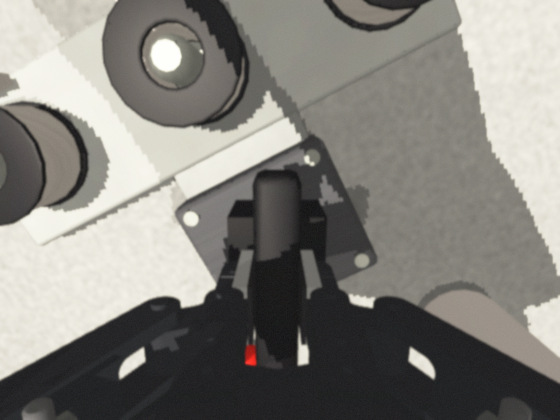

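arm_command:
  plan:
    - [1, 0, 0, 0, 0, 0, 6]
    - [1, 0, 0, 0, 0, 0, 12]
    - [1, 0, 0, 0, 0, 0, 18]
    - [1, 0, 0, 0, 0, 0, 24]
    - [1, 0, 0, 0, 0, 0, 30]
    - [1, 0, 0, 0, 0, 0, 36]
    - [1, 0, 0, 0, 0, 0, 42]
    - [1, 0, 0, 0, 0, 0, 47]
    - [1, 0, 0, 0, 0, 0, 50]
    - [1, 0, 0, 0, 0, 0, 50]

```text
time_s: 48.25
tool_pos: [606.6, 268.1, 101.1]
tool_rot: [1.688, 2.649, 0.0]
ft_force: [-2.6, -0.7, 5.1]
grip_width: 16.8
```

```bash
python3 - <<'E'
from h import *
done([0,0,0],[0,0,50]);settle(3);st()
E
```

```text
cmd [606.7 268.   99.9] meas-cmd [-0.1  0.1  1.2]
t 48.25 p [606.6 268.1 101.1] head 25.0 F [-2.6 -0.7  5.1] T [-0.27  0.8   0.02] w 16.8 q [ 0.32  0.42  0.24  1.39 -0.    1.45]
t 48.4 p [606.6 268.  101.2] head 25.0 F [-2.8 -0.5  6.1] T [-0.31  0.83  0.03] w 16.6 q [ 0.32  0.42  0.24  1.39 -0.    1.45]
```

arm_command:
  plan:
    - [1, 0, 0, 0, 0, 0, 2]
    - [1, 0, 0, 0, 0, 0, 3]
    - [1, 0, 0, 0, 0, 0, 4]
    - [1, 0, 0, 0, 0, 0, 5]
    - [1, 0, 0, 0, 0, 0, 5]
    - [1, 0, 0, 0, 0, 0, 5]

```text
time_s: 49.0
tool_pos: [606.6, 268.0, 101.1]
tool_rot: [1.801, 2.574, 0.0]
ft_force: [-2.2, -0.7, 5.1]
grip_width: 16.8
```

```bash
python3 - <<'E'
from h import *
done([0,0,0],[0,0,5]);settle(3);st()
E
```

```text
cmd [606.7 268.   99.9] meas-cmd [-0.1  0.   1.3]
t 49.0 p [606.6 268.  101.1] head 20.0 F [-2.2 -0.7  5.1] T [-0.31  0.83  0.11] w 16.8 q [ 0.32  0.42  0.24  1.39 -0.    1.54]
t 49.15 p [606.6 268.  101.1] head 20.0 F [-3.1 -0.5  5.2] T [-0.36  0.83  0.13] w 16.6 q [ 0.32  0.42  0.24  1.39 -0.    1.54]
```

arm_command:
  plan:
    - [1, 0, 0, 0, 0, 0, 1]
    - [1, 0, 0, 0, 0, 0, 2]
    - [1, 0, 0, 0, 0, 0, 3]
    - [1, 0, 0, 0, 0, 0, 4]
    - [1, 0, 0, 0, 0, 0, 4]

```text
time_s: 49.65
tool_pos: [606.6, 268.0, 101.1]
tool_rot: [1.89, 2.509, 0.0]
ft_force: [-3.5, -0.9, 5.8]
grip_width: 16.7
```

```bash
python3 - <<'E'
from h import *
done([0,0,0],[0,0,4]);settle(3);st()
E
```

```text
cmd [606.7 268.   99.9] meas-cmd [-0.1  0.   1.3]
t 49.65 p [606.6 268.  101.1] head 16.0 F [-3.5 -0.9  5.8] T [-0.32  0.89  0.06] w 16.7 q [ 0.32  0.42  0.24  1.39 -0.    1.61]
t 49.8 p [606.5 268.  101.2] head 16.0 F [-2.2 -1.1  4.6] T [-0.3   0.84 -0.  ] w 17.0 q [ 0.32  0.42  0.24  1.39 -0.    1.61]
```

```bash
python3 - <<'E'
from h import *
p,R,s=pose();C=cam('wrist');P=cloud(C);cv2.imwrite('pics/w22.png',C[0][:,:,::-1])
T=R.inv().apply((P.reshape(-1,3)-p)).reshape(P.shape)
b=(T[...,0]>16)&(T[...,0]<50)&(T[...,2]>-5)&(T[...,2]<8)&(np.abs(T[...,1])<18)
r=cv2.minAreaRect(T[b][:,:2].astype(np.float32));print(r,np.nanmedian(P[b][:,2]))
for x in range(18,46,4):
    k=b&(np.abs(T[...,0]-x)<2)
    if k.sum()>5: print(x,np.round([T[k][:,1].min(),T[k][:,1].max()],1))
h=(T[...,0]>12)&(T[...,0]<35)&(T[...,2]>20)&(T[...,2]<29)&(np.abs(T[...,1])<35)&(np.abs(T[...,1])>11)
print('hub',cv2.minAreaRect(T[h][:,:2].astype(np.float32)))
E
```

```text
((30.404998779296875, -0.11060047149658203), (28.79972267150879, 18.08666229248047), 0.13802048563957214) 99.10754252133205
18 [-9.2  8.5]
22 [-9.1  8.9]
26 [-9.   8.9]
30 [-8.9  8.8]
34 [-8.8  8.7]
38 [-9.1  8.6]
42 [-9.1  8.6]
hub ((17.047513961791992, -0.1262226104736328), (44.181827545166016, 10.107282638549805), 89.91039276123047)
```

View pics/w22.png

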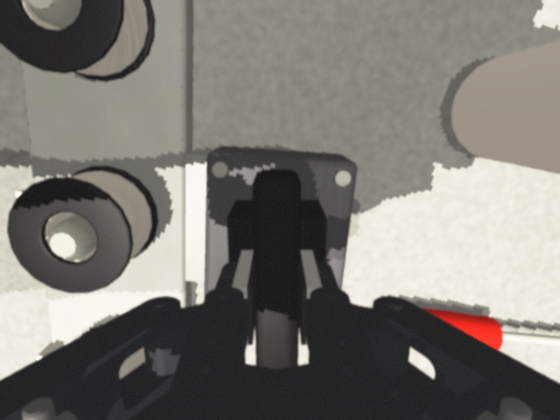

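arm_command:
  plan:
    - [1, 0, 0, 0, 0, 0, 1]
    - [1, 0, 0, 0, 0, 0, 2]
    - [1, 0, 0, 0, 0, 0, 3]
    - [1, 0, 0, 0, 0, 0, 3]

```text
time_s: 50.25
tool_pos: [606.5, 268.0, 101.1]
tool_rot: [1.954, 2.46, 0.0]
ft_force: [-2.8, -0.5, 6.6]
grip_width: 16.5
```

```bash
python3 - <<'E'
from h import *
done([0,0,0],[0,0,3]);settle(3);st()
E
```

```text
cmd [606.7 268.   99.9] meas-cmd [-0.2  0.   1.3]
t 50.25 p [606.5 268.  101.1] head 13.1 F [-2.8 -0.5  6.6] T [-0.34  0.81  0.19] w 16.5 q [ 0.32  0.42  0.24  1.39 -0.    1.66]
t 50.4 p [606.5 268.  101.1] head 13.1 F [-3.2 -1.5  5.7] T [-0.35  0.88  0.09] w 16.7 q [ 0.32  0.42  0.24  1.39 -0.    1.66]
```

arm_command:
  plan:
    - [1, 0, 0, 0, 0, 0, 1]
    - [1, 0, 0, 0, 0, 0, 2]
    - [1, 0, 0, 0, 0, 0, 3]
    - [1, 0, 0, 0, 0, 0, 3]

```text
time_s: 50.8
tool_pos: [606.4, 268.0, 101.1]
tool_rot: [2.015, 2.409, -0.0]
ft_force: [-3.4, -1.7, 5.9]
grip_width: 16.2
```

```bash
python3 - <<'E'
from h import *
done([0,0,0],[0,0,3]);settle(3);st()
E
```

```text
cmd [606.7 268.   99.9] meas-cmd [-0.3  0.   1.2]
t 50.8 p [606.4 268.  101.1] head 10.2 F [-3.4 -1.7  5.9] T [-0.33  0.84  0.69] w 16.2 q [ 0.32  0.42  0.24  1.39 -0.    1.71]
t 50.95 p [606.5 268.1 101.2] head 10.2 F [-3.1 -1.6  5.9] T [-0.31  0.9   0.67] w 16.7 q [ 0.32  0.42  0.24  1.39 -0.    1.71]
```

arm_command:
  plan:
    - [1, 0, 0, 0, 0, 0, 1]
    - [1, 0, 0, 0, 0, 0, 2]
    - [1, 0, 0, 0, 0, 0, 2]

```text
time_s: 51.25
tool_pos: [606.4, 268.1, 101.1]
tool_rot: [2.055, 2.375, -0.0]
ft_force: [-3.1, -2.0, 5.7]
grip_width: 16.6
```

```bash
python3 - <<'E'
from h import *
done([0,0,0],[0,0,2]);settle(4);st()
p,R,s=pose();C=cam('wrist');P=cloud(C)
T=R.inv().apply((P.reshape(-1,3)-p)).reshape(P.shape)
b=(T[...,0]>16)&(T[...,0]<50)&(T[...,2]>-5)&(T[...,2]<8)&(np.abs(T[...,1])<18)
print(cv2.minAreaRect(T[b][:,:2].astype(np.float32)),np.nanmedian(P[b][:,2]))
E
```

```text
cmd [606.7 268.   99.9] meas-cmd [-0.3  0.1  1.3]
t 51.25 p [606.4 268.1 101.1] head 8.3 F [-3.1 -2.   5.7] T [-0.36  0.88  1.13] w 16.6 q [ 0.32  0.42  0.24  1.39 -0.    1.74]
t 51.45 p [606.5 268.1 101.2] head 8.3 F [-3.3 -1.6  5.9] T [-0.4   0.85  1.15] w 16.4 q [ 0.32  0.42  0.24  1.39 -0.    1.74]
((30.407970428466797, -0.7328615188598633), (17.817672729492188, 28.8183536529541), 89.43639373779297) 99.11366044084653
```

The torque has climbed to 1.15 N·m, so the brake is at its stop. I'll relax a little within the play, open, and lift.

arm_command:
  plan:
    - [1, 0, 0, -0.1, 0, 0, -2]
    - [1, 0, 0, -0.1, 0, 0, -3]
    - [3, 0, 0, -0.1, 0, 0, -3]
    - [5, 0, 0, -0.1, 0, 0, -3]
    - [5, 0, 0, -0.1, 0, 0, -3]
    - [5, 0, 0, -0.1, 0, 0, -3]
    - [5, 0, 0, -2, 0, 0, -3]
    - [5, 0, 0, -5, 0, 0, -3]
    - [5, 0, 0, -9, 0, 0, -3]
    - [5, 0, 0, -13, 0, 0, -3]

```text
time_s: 52.5
tool_pos: [606.3, 267.9, 230.5]
tool_rot: [-1.998, -2.424, 0.002]
ft_force: [1.2, 0.1, -0.6]
grip_width: 50.0
```

```bash
python3 - <<'E'
from h import *
done([0,0,-13],[0,0,-3]);settle(10);st()
C=cam('wrist');P=cloud(C);cv2.imwrite('pics/w23.png',C[0][:,:,::-1])
m=np.hypot(P[...,0]-606,P[...,1]-268)<70
b=m&(P[...,2]>93); print('bar',b.sum(),cv2.minAreaRect(P[b][:,:2].astype(np.float32)),np.median(P[b][:,2]))
h=m&(P[...,2]>68)&(P[...,2]<80); print('hub',cv2.minAreaRect(P[h][:,:2].astype(np.float32)),np.median(P[h][:,2]))
bl=m&(P[...,2]>36)&(P[...,2]<45); print('block z',np.median(P[bl][:,2]))
go(480,250,300,12)
E
```

```text
cmd [606.7 268.  229.9] meas-cmd [-0.4 -0.1  0.6]
t 52.5 p [606.3 267.9 230.5] head 11.0 F [ 1.2  0.1 -0.6] T [ 0.01 -0.05  0.01] w 50.0 q [0.31 0.42 0.49 1.64 0.   1.69]
t 53.0 p [605.9 267.8 227.9] head 11.0 F [-0.6  0.   0.5] T [-0.08 -0.05  0.02] w 50.1 q [0.31 0.42 0.49 1.64 0.   1.69]
bar 55269 ((604.9814453125, 270.1412658691406), (82.27581787109375, 112.56602478027344), 68.45135498046875) 278.54299088135775
hub ((606.46826171875, 267.8169250488281), (44.01076126098633, 44.398643493652344), 12.633148193359375) 74.46469395127184
block z 40.292666845029174
ROW [0.66, -12.78, -7.01, 0.0, 0.0, -1.0]
```

View pics/w23.png

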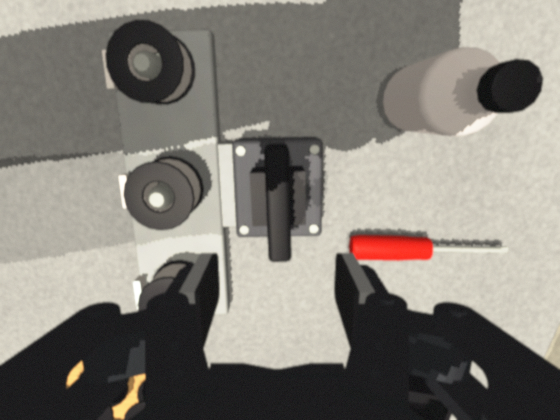

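arm_command:
  plan:
    - [5, 0, 0, -5, 0, 0, 0]
    - [5, 0, 0, -10, 0, 0, 0]
    - [5, 0, 0, -10, 0, 0, 0]

```text
time_s: 53.35
tool_pos: [608.3, 268.5, 338.9]
tool_rot: [1.993, 2.419, 0.019]
ft_force: [-0.2, 1.3, 1.3]
grip_width: 50.2
```

```bash
python3 - <<'E'
from h import *
settle(16);st()
C=cam('wrist');P=cloud(C)
for c in ((486.8,349.3),(508.6,247),(530.3,145)):
    m=(np.hypot(P[...,0]-c[0],P[...,1]-c[1])<40)&(P[...,2]>57)&(P[...,2]<66)
    if m.sum()>50: print(m.sum(),cv2.minEnclosingCircle(P[m][:,:2].astype(np.float32)),np.percentile(P[m][:,2],[5,50,95]))
h=(np.hypot(P[...,0]-606,P[...,1]-268)<45)&(P[...,2]>68)&(P[...,2]<80); print('hub',cv2.minAreaRect(P[h][:,:2].astype(np.float32)),np.median(P[h][:,2]))
C=cam('scene'); cv2.imwrite('pics/s1.png',C[0][:,:,::-1])
for n in ("mug","bottle","holder","red_case","pliers","screwdriver"):
    r=ctrl.pinpoint(n,'scene'); print(n,[(round(x['score'],2),np.round(x['location']).tolist()) for x in r][:1])
C=cam('top');P=cloud(C)
for c in ((521,-8),(450,-8)):
    m=(np.hypot(P[...,0]-c[0],P[...,1]-c[1])<30)&(P[...,2]>30); print(m.sum(),np.percentile(P[m],[5,50,95],axis=0).round(1).tolist() if m.sum() else '')
E
```

```text
t 54.15 p [606.7 268.  329.9] head 11.0 F [-0.3 -0.8 -0.3] T [ 0.   -0.01  0.  ] w 49.9 q [ 0.31  0.5   0.8   1.87 -0.    1.69]
2387 ((486.5820617675781, 350.5928955078125), 29.943954467773438) [60.60949338 62.17339739 63.72067022]
1924 ((508.06378173828125, 247.77401733398438), 29.845027923583984) [60.73213954 62.31529172 63.76108412]
802 ((528.939453125, 146.7885284423828), 29.670730590820312) [60.61820627 62.4018692  63.81018249]
hub ((606.4404907226562, 267.8295593261719), (43.70026397705078, 44.045230865478516), 12.746277809143066) 74.33991587589759
mug [(0.61, [766.0, -230.0, 4.0])]
bottle [(0.97, [715.0, 373.0, -0.0])]
holder [(0.82, [796.0, 52.0, 2.0])]
red_case [(0.64, [702.0, -409.0, 3.0])]
pliers [(0.69, [762.0, -114.0, -3.0])]
screwdriver [(0.58, [771.0, 237.0, -0.0])]
262 [[495.5, -30.8, 41.6], [521.4, -7.1, 45.7], [545.5, 16.8, 49.3]]
266 [[425.2, -31.9, 41.4], [450.8, -7.0, 45.8], [474.6, 17.7, 49.4]]
```

View pics/s1.png

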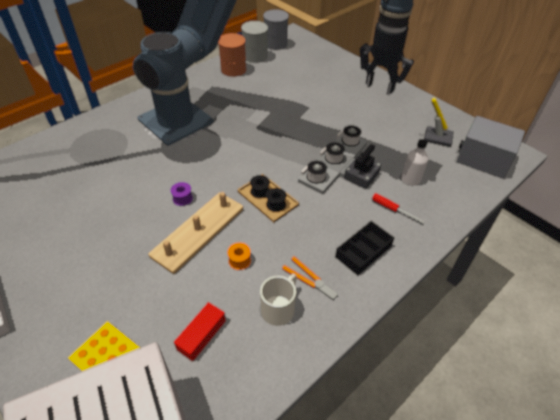

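```bash
python3 -c "
from station import ctrl
print(ctrl.finish_job())"
```

```text
the job is handed in; nothing more can be done
None
```

I completed the changeover and handed the job in at about 54 s; no verdict is reported. I moved both empty reels to the tray and all three full spools onto the feeder spindles. I then fitted the T-handle on the brake shaft, turned it clockwise to the stop and let go.

**Last checks:**
- **Spools:** tops at z ≈ 62.2–62.4 mm, which is fully seated, and centres within about 2.5 mm of the spindle axes.
- **Reels:** both in the tray, tops at about 46 mm, so flat on its floor.
- **T-handle:** hub top at 74.3 mm (74 mm expected when fully down), centred within 1 mm of the shaft, gripper well clear above it.
- **Bystanders:** all located within about 6 mm of their first positions, close to the 4 mm accuracy of the trained networks that located them.

**Brake:** I could not see or read the brake angle. I inferred the stop from the torque rising to 1.15 N·m, against 0.08 N·m of friction. The handle had to turn about 65°, more than the 53° I first worked out. I put the difference down mainly to rotational play of about 7° between handle and shaft; the remainder (up to 5°) is more than I could check. No check failed.

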